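# Dress the buffing spindle

### The job

Set up the bench spindle for buffing: stand the steel arbor in the open chuck, turn the red-knobbed lever clockwise until the jaws grip it tight, and only then slide every buffing wheel there is down onto the arbor's shaft, stacked flat on its brass collar. Also put the lid on the white wax pot, seated and level, so no lint falls in. Leave the jar, the paint bottle and the scraper alone.

Things in the scene. Friction and masses are not known exactly. Their poses are not given: they have to be found in the camera images.
- chuck: fixed bench spindle, 140 mm blue round foot, 92 mm grey column, upright steel three-jaw chuck on top; origin on its vertical axis, at the table. The jaws' tops are 90 mm above the table. When open the jaws leave a 35 mm wide mouth, 18 mm deep, and below that there is a 26 mm wide bore that ends in a flat floor
- chuck_seat (a point): centre of the chuck's bore floor, 54 mm above the table; the arbor's foot rests here, its collar then 4 mm above the jaws
- lever (a joint): turning angle (rad) of the knurled chuck sleeve (96 mm across) and its lever about the chuck's vertical axis: 0 fully open, it grows clockwise seen from above and closes the three jaws together; the jaws meet the arbor at about 1.36, the end stop is at 1.8. About 1.6 is well tight. It moves with some friction (5 N at the knob) and stays where it is left
- lever_knob (a point): top centre of the lever's upright red knob, a cylinder 22 mm across and 52 mm tall (110 mm above the table at its top), 95 mm from the chuck's axis; it can be gripped from above and led round the axis
- jaw0: one of the three chuck jaws, a steel block 28 x 14 x 18 mm; the origin lies on the chuck's axis at the table when open and shifts up to 8 mm as the jaw moves inward
- jaw1: second jaw, as jaw0
- jaw2: third jaw, as jaw0
- arbor: loose steel arbor, 108 mm long, 300 g, z up along it; origin at the centre of its foot. Lower stub 22 mm across from 0 to 40 mm, brass collar 40 mm across from 40 to 46 mm, shaft 20 mm across from 46 to 108 mm with a tapered top. It starts upright in the wooden rest
- rest: fixed wooden block 70 x 70 x 50 mm with a hole in which the arbor stands, collar on the block's top; origin at the centre of its underside
- wheel0: loose white buffing wheel, a hard ring 60 mm across, 14 mm thick, with a 24.4 mm hole; origin at the centre of its underside, z along its axis (either face may be up). May be absent
- wheel1: loose orange buffing wheel, a hard ring 60 mm across, 14 mm thick, with a 24.4 mm hole; origin at the centre of its underside, z along its axis (either face may be up). May be absent
- wheel2: loose blue buffing wheel, a hard ring 60 mm across, 14 mm thick, with a 24.4 mm hole; origin at the centre of its underside, z along its axis (either face may be up). May be absent
- wheel3: loose green buffing wheel, a hard ring 60 mm across, 14 mm thick, with a 24.4 mm hole; origin at the centre of its underside, z along its axis (either face may be up). May be absent
- pot: fixed white wax pot with yellow wax, 90 mm across, 60 mm tall, wall 4 mm; origin at the centre of its underside
- pot_rim (a point): centre of the pot's mouth, at rim height, 60 mm above the table; mouth 82 mm wide
- lid: loose aluminium lid: a 74 mm spigot from 0 to 7 mm, a 98 mm disc from 7 to 12 mm, and a black knob 22 mm across from 12 to 42 mm; origin at the centre of the spigot's underside, which is 7 mm below the pot's rim when seated
- jar: bystander: glass jar with green cap, 64 mm across, 110 mm tall
- paint_bottle: bystander: blue paint bottle, 44 mm across, 100 mm tall
- scraper: bystander: scraper with a handle, lying on the table
Things that resemble listed ones, but are neither listed nor needed, are in the scene too. Several things have the shape of the wheel1; the one meant has the colours described above.

How it is judged (in metres and radians):
On the way, in this order (a step that is already met when the one before it is completed fails the run):
1. the arbor stands in the open chuck, its foot on the bore floor (horizontal distance between arbor and chuck_seat below 0.006 m and z of arbor in the frame of chuck_seat below 0.004 m and angle between arbor's own z axis and vertical below 0.08 rad and value of joint lever below 1 rad), for 0.2 s.
2. the lever is turned and all three jaws grip the standing arbor, no wheel on it yet (horizontal distance between arbor and chuck_seat below 0.006 m and z of arbor in the frame of chuck_seat below 0.004 m and angle between arbor's own z axis and vertical below 0.08 rad and value of joint lever above 1.38 rad and contact force between each of jaw0, jaw1, jaw2 and arbor above 2 N and horizontal distance between each of wheel0, wheel1, wheel2, wheel3 and arbor above 0.03 m), for 0.2 s.
3. all the buffing wheels present lie on the clamped arbor's shaft (horizontal distance between each of wheel0, wheel1, wheel2, wheel3 and arbor below 0.008 m and z of wheel0 in the frame of arbor between 0.042 and 0.105 m and angle between each of wheel0, wheel1, wheel2, wheel3's own x axis and vertical above 1.49 rad and z of wheel1 in the frame of arbor between 0.042 and 0.105 m and z of wheel2 in the frame of arbor between 0.042 and 0.105 m and z of wheel3 in the frame of arbor between 0.042 and 0.105 m and value of joint lever above 1.38 rad and contact force between each of jaw0, jaw1, jaw2 and arbor above 2 N), for 0.2 s.
At the end, for the whole second after the job is handed in: Arbor upright in the chuck (6 mm, foot within 4 mm of the floor), lever past 1.38 rad, each jaw pressing it over 2 N; every wheel present flat on the shaft, 42 to 105 mm above the foot; lid seated in the pot (6 mm, 4.5 to 10 mm below the rim, level to 0.04 rad); all at rest (all of step 3 and horizontal distance between arbor and chuck_seat below 0.006 m and z of arbor in the frame of chuck_seat below 0.004 m and angle between arbor's own z axis and vertical below 0.08 rad and linear speed of each of wheel0, wheel1, wheel2, wheel3, lid below 0.02 m/s and horizontal distance between lid and pot_rim below 0.006 m and z of lid in the frame of pot_rim between -0.01 and -0.0045 m and angle between lid's own z axis and vertical below 0.04 rad); the robot touches nothing.
It fails at once if the glass jar with a green cap is shoved more than 3 cm (distance of jar from where it was at the start of the episode above 0.03 m).
It fails at once if the blue paint bottle is shoved more than 3 cm (distance of paint_bottle from where it was at the start of the episode above 0.03 m).
It fails at once if the scraper is shoved more than 3 cm (distance of scraper from where it was at the start of the episode above 0.03 m).
Of wheel0, wheel1, wheel2, wheel3 only 2 to 4 are there at a start; the rules pass over those that are not, and their reading is None.
At some moment in a run one of wheel0, wheel1, wheel2, wheel3 may be knocked a few centimetres aside while the robot is not near it.
It also fails if it takes over 210 s, if anything falls off the work surface, if the arm or the gripper's body presses on something with over 40 N, if the wrist force passes 120 N, or if a joint passes its speed limit or range.

### The arm

A 6-joint arm with a two-finger parallel gripper is mounted at the origin on the work surface. World frame = base frame: x ahead of the robot, y to its left, z up, the work surface at z = 0. Lengths are in mm, angles in degrees, forces in N, time in s.
With the tool pointing down it reaches from about 350 to 850 mm from the base axis. Payload 8.1 kg.
Tool frame: the origin (TCP) lies at the very end of the fingers, on their centre line; the grasp point (between the pads) lies 19 mm behind it; z points along the fingers, y is the direction in which the jaws open and shut (so a half turn about z gives the same grasp; the last joint's range is limited). The gripper opens to 85 mm and grips with 20 to 120 N. Pads are 22 mm wide; open, the fingers measure 114 mm over their backs; the gripper's body (76 mm by 85 mm) begins 54 mm behind the grasp point. The pads swing forward as they close: fully open they stand 13 mm farther back than shut.
Start: joints at [-81.498, 7.471, 85.268, -0, 87.261, -4.893], TCP at [139.026, -583.676, 231.292] pointing down, gripper open.
Joint ranges: [-169.43, 169.43], [-51.17, 129.36], [1.28, 143.12], [-76.62, 256.62], [0, 156.53], [-152.29, 152.29]. Speed limits (degrees/s): [136.94, 136.94, 159.86, 180, 180, 180].

### API

Orientations are given as [roll, pitch, yaw] about the fixed x, y, z axes, in that order (R = Rz(yaw) Ry(pitch) Rx(roll)).
In Python, from bench import r gives the robot as it stands.
- The arm moves only by the shell command python3 -m jog 'ROWS' [OPENING] [FORCE]. ROWS is JSON, a list of rows, each a list of 6 numbers: the shift along the tool's x, y, z normalised to -1 to 1, where 1 is 0.25 m, then the turn, a rotation vector about the tool's x, y, z normalised to -1 to 1, where 1 is pi rad. In form: [[x, y, z, ax, ay, az], ...]. A call has 1 to 10 rows; each row is the pose to reach, as a shift and turn from the pose commanded when the call began, along the tool's axes at that moment, turning the shorter way round; what a row does not reach only later rows make up. A row lasts 1/10 s, in which the tool goes at most 50 mm and 8.59 degrees, less where a joint would pass 70% of its speed; a pose out of reach is approached as far as the arm can. A call with a number of a shift or a turn outside -1 to 1 is refused whole. A call with a gripper value outside its range is refused whole. OPENING is the opening, from 0 (shut) to 1 (fully open), set as the call begins (- or left out, the last holds). The fingers move at their own pace and stop on an object; FORCE is the grip in N (left out, the last holds). Time passes only in rows, so rows that repeat a pose let the fingers close. It gives the time, the measured TCP pose, the force and the opening at its end, in the units of the state.
- r.sense(): the state, without advancing time (a new reading comes with each control period).
- r.snapshot(name): name is "side" or "top" or "wrist"; returns a dict with "pixels" (384x512x3 uint8, red, green, blue), "intrinsics" (3x3 intrinsics, pixels), "extrinsics" (4x4, takes a point from camera to world coordinates). Camera axes: x right, y down, z forward; pixel columns grow to the right and rows downward; lengths in mm; the calibration is good to about 2 mm. A picture is of the moment at which its call begins. There is no depth.
- r.hand_in(): hands the job in, once; it reports no verdict.
The state is a dict: "time": time; "joint_pos": joint angles; "qd": joint speeds; "joint_efforts": joint torques, N m; "tool_pos": TCP position; "tcp_rot": TCP orientation; "ft_force": force on the tool from outside, world axes, zero at the start; "wrist_torque": the same for the moment, N m; "finger_gap": finger opening in mm.
Only numpy, scipy, OpenCV 4.12 (cv2) and the standard library are available. Lean on these libraries where they do the work, as an engineer would, in place of code of your own. Each camera call takes 0.05 s, during which the arm holds its last target.

## Working session

There is one attempt and no reset: what is moved stays moved. The work goes in short steps, Python scripts to look and compute and a shell command to move; the robot and the scene stay as the last step left them, time stands still between calls to the robot, and variables do not carry over. Pictures are saved under pics/ and viewed, and the job is handed in when it is done.

```bash
ls; mkdir -p pics; python3 - <<'E'
from bench import r
import cv2
s=r.sense();print(s)
for n in("side","top","wrist"):
    d=r.snapshot(n);cv2.imwrite(f"pics/{n}0.png",d["pixels"][:,:,::-1]);print(n,d["intrinsics"],d["extrinsics"])
E
```

```text
pics
{'time': 0.0, 'joint_pos': array([-8.14969722e+01,  7.51621353e+00,  8.53295805e+01, -2.42398104e-03,
        8.72616566e+01, -4.89145132e+00]), 'qd': array([-0.0543287 , -0.03434007, -0.06105199,  0.01425077, -0.03931968,
       -0.02150416]), 'joint_efforts': array([-1.06672313e-03, -5.69401538e+01, -5.00544047e+01, -6.54502244e-06,
        1.51129958e-02, -1.01761833e-05]), 'tool_pos': array([ 138.93321696, -583.12260476,  230.2300248 ]), 'tcp_rot': array([-1.79892734e+02, -6.74995015e-03,  1.33945909e+01]), 'ft_force': array([-0.1243022 ,  0.64642145,  0.24050286]), 'wrist_torque': array([ 0.02468769,  0.0197571 , -0.01497526]), 'finger_gap': 85.16878794833018}
side [[390.35265363   0.         249.88522247]
 [  0.         390.35265363 191.86313841]
 [  0.           0.           1.        ]] [[-9.80035060e-01 -1.27924431e-01  1.52205855e-01  3.70848543e+02]
 [-1.98821696e-01  6.26303227e-01 -7.53799842e-01  8.23928243e+02]
 [ 1.10239774e-03 -7.69012099e-01 -6.39233272e-01  7.83024097e+02]
 [ 0.00000000e+00  0.00000000e+00  0.00000000e+00  1.00000000e+00]]
top [[426.25896238   0.         256.83237257]
 [  0.         426.25896238 195.64449402]
 [  0.           0.           1.        ]] [[ 6.49917754e-02 -9.68892083e-01  2.38797407e-01  3.08428401e+02]
 [-9.97884079e-01 -6.35476529e-02  1.37498989e-02 -2.56338112e+01]
 [ 1.85284653e-03 -2.39185761e-01 -9.70972059e-01  1.15777814e+03]
 [ 0.00000000e+00  0.00000000e+00  0.00000000e+00  1.00000000e+00]]
wrist [[266.06317707   0.         253.60013201]
 [  0.         266.06317707 192.90938508]
 [  0.           0.           1.        ]] [[ 2.32312610e-01 -9.18040696e-01 -3.21297575e-01  2.21489915e+02]
 [-9.72638162e-01 -2.20092710e-01 -7.43922361e-02 -5.62685554e+02]
 [-2.42015394e-03  3.29788538e-01 -9.44051727e-01  3.74192421e+02]
 [ 0.00000000e+00  0.00000000e+00  0.00000000e+00  1.00000000e+00]]
```

View pics/side0.png

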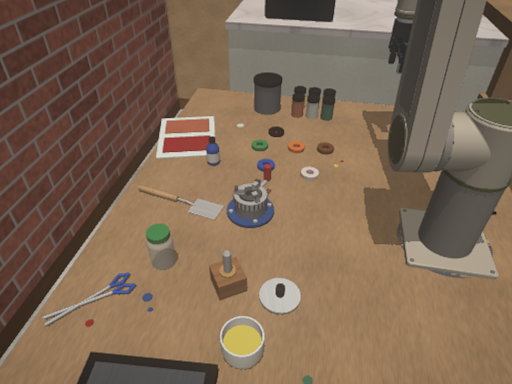

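View pics/top0.png

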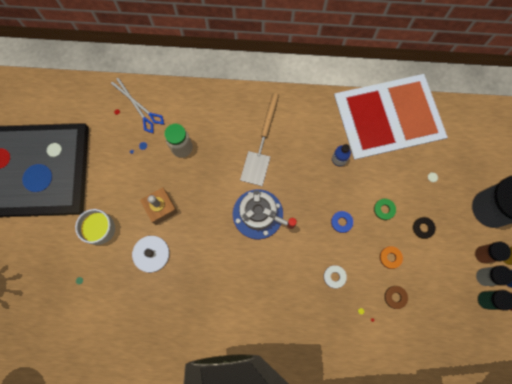

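View pics/wrist0.png

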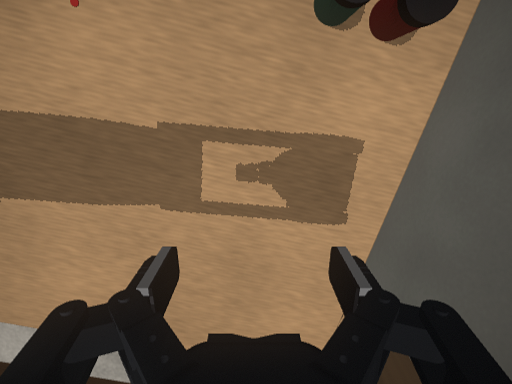

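The top view shows six rings: blue (342,222), green (385,209), white (335,276), orange (391,258), black (424,228) and brown (396,297). The four named colours are the wheels, and black and brown are lookalikes. I'll confirm this in an enlarged crop.

```bash
cat > h.py <<'E'
import numpy as np, cv2
from bench import r
def p2w(d,u,v,z):
    K=d["intrinsics"];E=d["extrinsics"]
    c=E[:3,:3]@np.linalg.solve(K,[u,v,1]);o=E[:3,3]
    return o+c*(z-o[2])/c[2]
def w2p(d,p):
    E=d["extrinsics"];c=E[:3,:3].T@(np.array(p)-E[:3,3]);q=d["intrinsics"]@c;return q[:2]/q[2]
def crop(d,name,x0,y0,x1,y1,f):
    c=d["pixels"][y0:y1,x0:x1,::-1]
    cv2.imwrite(f"pics/{name}.png",cv2.resize(c,None,fx=f,fy=f,interpolation=cv2.INTER_CUBIC))
E
python3 - <<'E'
from h import *
d=r.snapshot("top")
crop(d,"tA",310,190,450,320,5);crop(d,"tB",60,170,320,290,3)
d=r.snapshot("side")
crop(d,"sA",200,120,360,220,5);crop(d,"sB",130,210,330,370,4)
E
```

```text
(no output)
```

View pics/tA.png

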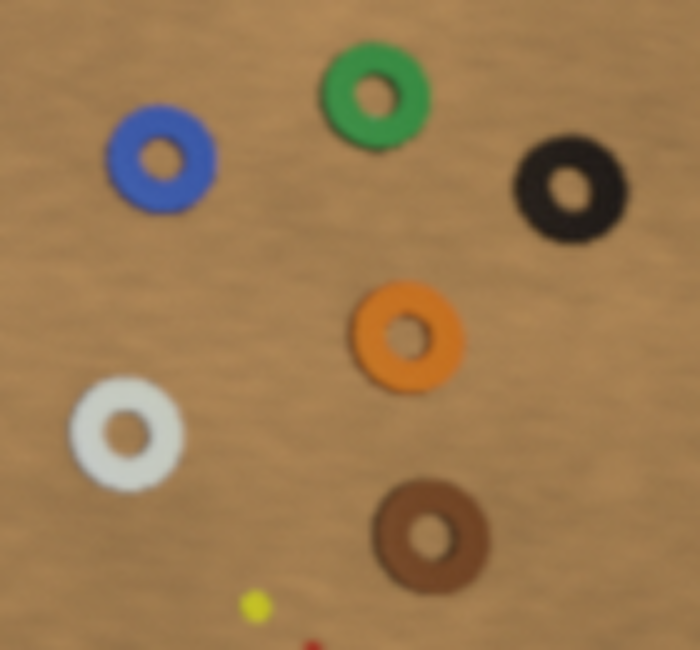

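View pics/tB.png

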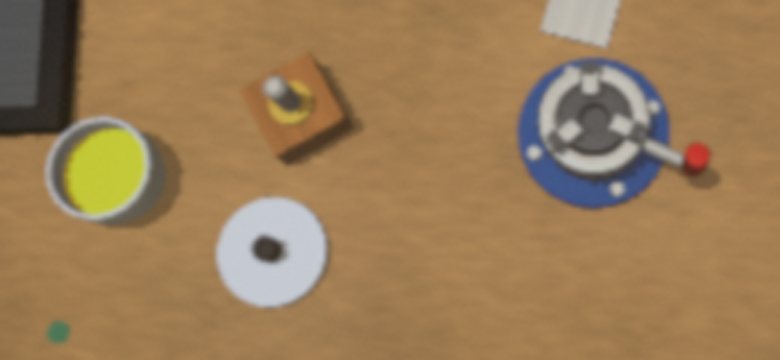

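View pics/sB.png

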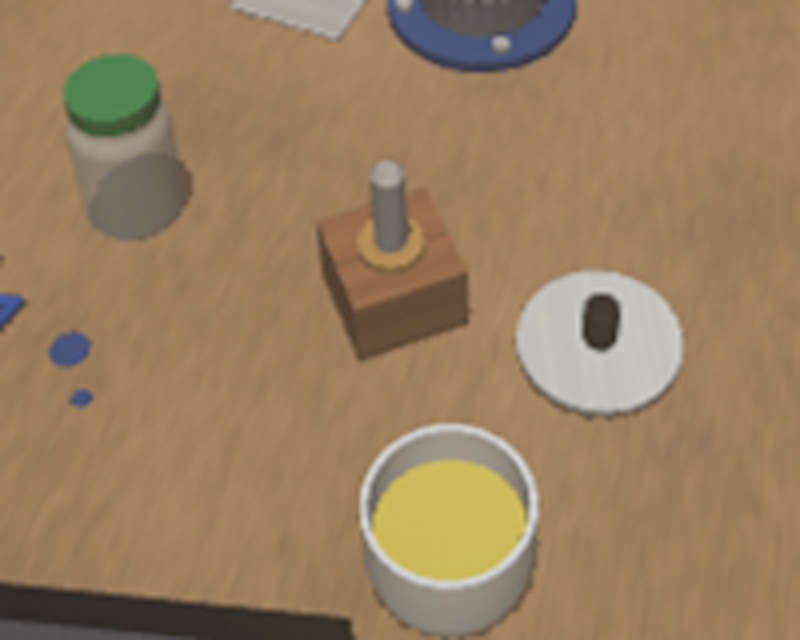

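View pics/sA.png

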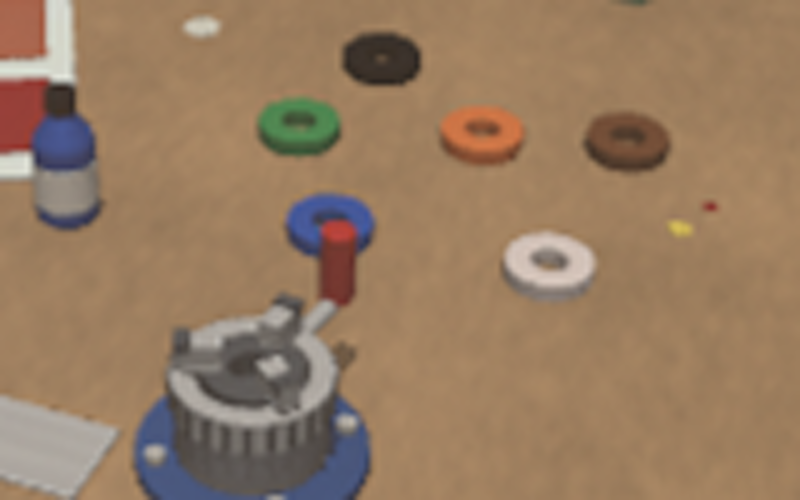

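```bash
python3 - <<'E'
from h import *
T=r.snapshot("top");S=r.snapshot("side")
def t(n,d,x,y,f,x0,y0,z): print(n,p2w(d,(x+.5)/f-.5+x0,(y+.5)/f-.5+y0,z).round(1))
A=(5,310,190);B=(3,60,170);C=(4,130,210);D=(5,200,120)
for n,x,y in [("blue",162,158),("green",377,95),("white",128,433),("orange",408,336)]: t(n,T,x,y,*A,14)
for n,x,y in [("blue",330,222),("green",299,124),("white",549,261),("orange",482,131)]: t(n+" S",S,x,y,*D,14)
t("arbor top T",T,273,87,*B,116);t("S",S,388,172,*C,116)
t("collar T",T,290,102,*B,56);t("S",S,391,241,*C,56)
t("lid T",T,272,251,*B,12);t("S",S,600,340,*C,12)
t("pot T",T,99,169,*B,60);t("S",S,448,505,*C,60)
t("chuck T",T,594,118,*B,88);t("chuck foot T",T,594,132,*B,8);t("S",S,252,370,*D,88)
t("knob T",T,697,155,*B,110);t("S",S,338,232,*D,110)
E
```

```text
blue [ 533.4 -245.6   14. ]
green [ 576.2 -362.8   14. ]
white [ 384.6 -230.2   14. ]
orange [ 445.4 -378.5   14. ]
blue S [ 531.3 -237.6   14. ]
green S [ 573.6 -352.5   14. ]
white S [ 382.9 -223.1   14. ]
orange S [ 443.1 -369.8   14. ]
arbor top T [539.4 254.7 116. ]
S [538.4 257.6 116. ]
collar T [540.1 254.2  56. ]
S [538.8 258.1  56. ]
lid T [412.8 264.8  12. ]
S [411.  270.5  12. ]
pot T [469.2 411.3  60. ]
S [469.4 417.7  60. ]
chuck T [536.5 -14.9  88. ]
chuck foot T [540.4 -15.    8. ]
S [534.5  11.7  88. ]
knob T [ 506.  -102.6  110. ]
S [505.  -96.1 110. ]
```

```bash
cat >> h.py <<'E'
from scipy.spatial.transform import Rotation as Ro
def row(x,y,z,yaw,p=None):
    s=r.sense(); p=s["tool_pos"];a=s["tcp_rot"]
    R0=Ro.from_euler("xyz",a,degrees=True);R1=Ro.from_euler("xyz",[180,0,yaw],degrees=True)
    t=R0.inv().apply(np.array([x,y,z])-p)/250;w=(R0.inv()*R1).as_rotvec()/np.pi
    print("row",np.r_[t,w].round(4).tolist(),"pos",p.round(1),a.round(2))
E
python3 -c "
from h import *
row(539,256,235,90)"
```

```text
row [2.3345, -2.8962, -0.0144, -0.0001, -0.0001, -0.4256] pos [ 139.  -583.6  231. ] [-179.97   -0.     13.39]
```

```bash
R='[0.8,-1,-0.02,0,0,-0.4256]'; python3 -m jog '[[0.8,-1,-0.02,0,0,-0.4256],[0.8,-1,-0.02,0,0,-0.4256],[0.8,-1,-0.02,0,0,-0.4256],[0.8,-1,-0.02,0,0,-0.4256],[0.8,-1,-0.02,0,0,-0.4256],[0.8,-1,-0.02,0,0,-0.4256],[0.8,-1,-0.02,0,0,-0.4256],[0.8,-1,-0.02,0,0,-0.4256],[0.8,-1,-0.02,0,0,-0.4256],[0.8,-1,-0.02,0,0,-0.4256]]'; python3 -c "
from h import *
row(539,256,235,90)"
```

```text
time: 1.35
tool_pos: [275.9, -293.9, 236.5]
tcp_rot: [180.0, 0.0, 90.2]
ft_force: [0.4, -0.3, 0.1]
finger_gap: 85.3
row [2.1966, 1.0591, 0.0053, 0.0001, 0.0002, 0.001] pos [ 275.9 -293.9  236.5] [1.7998e+02 3.0000e-02 9.0170e+01]
```

```bash
python3 -m jog '[[1,1,0,0,0,0],[1,1,0,0,0,0],[1,1,0,0,0,0],[1,1,0,0,0,0],[1,1,0,0,0,0],[1,1,0,0,0,0],[1,1,0,0,0,0],[1,1,0,0,0,0],[1,1,0,0,0,0]]'; python3 - <<'E'
from h import *
d=r.snapshot("wrist");cv2.imwrite("pics/w1.png",d["pixels"][:,:,::-1])
row(540,-13,235,90)
E
```

```text
time: 2.25
tool_pos: [525.9, -43.3, 235.6]
tcp_rot: [-179.9, -0.0, 89.9]
ft_force: [-0.4, 0.1, -0.1]
finger_gap: 85.4
row [0.1254, 0.0582, 0.0034, -0.0004, 0.0001, -0.0006] pos [525.4 -44.3 235.9] [-1.7993e+02  2.0000e-02  8.9900e+01]
```

View pics/w1.png

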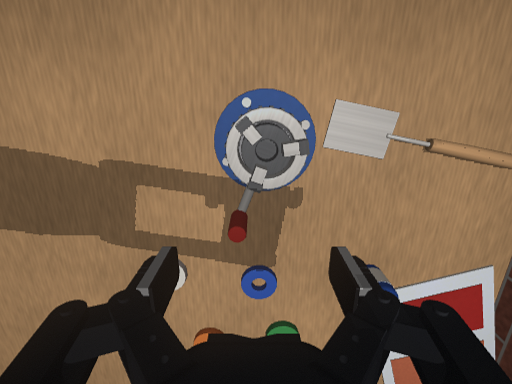

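```bash
python3 -m jog '[[0.125,0.058,0.06,0,0,0],[0.125,0.058,0.06,0,0,0],[0.125,0.058,0.06,0,0,0],[0.125,0.058,0.06,0,0,0]]'; python3 - <<'E'
from h import *
d=r.snapshot("wrist");crop(d,"w2",170,80,350,240,4)
np.savez("w2.npz",**d)
row(540,-13,235,90)
E
```

```text
time: 2.7
tool_pos: [539.8, -14.3, 221.9]
tcp_rot: [180.0, 0.0, 89.9]
ft_force: [0.4, -0.2, 0.2]
finger_gap: 85.3
row [0.0051, 0.0003, -0.0518, 0.0003, 0.0002, -0.0007] pos [539.9 -14.3 222.1] [1.7994e+02 3.0000e-02 8.9880e+01]
```

View pics/w2.png

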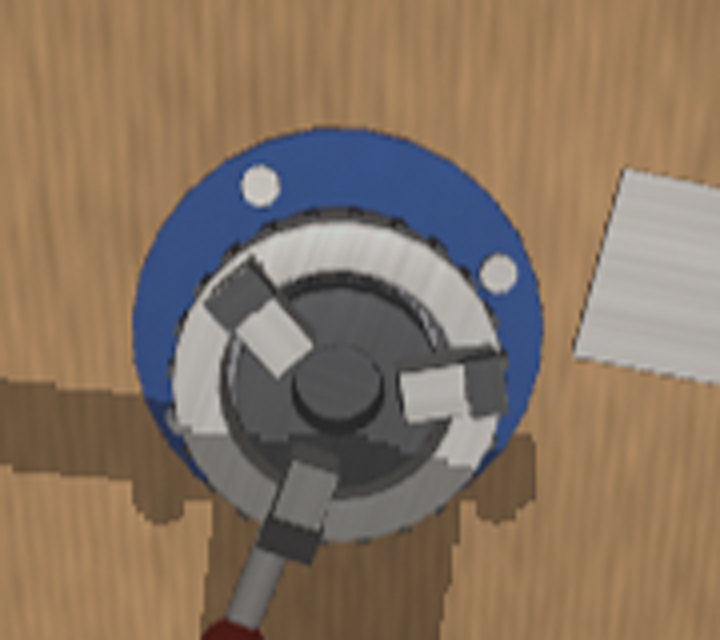

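```bash
python3 - <<'E'
from h import *
d=np.load("w2.npz")
f=lambda x,y,z:p2w(d,(x+.5)/4-.5+170,(y+.5)/4-.5+80,z).round(1)
print(f(338,389,72),f(338,383,54), f(338,327,10), f(338,327,4),f(232,640,110))
for x,z in((132,8),(543,8),(172,72),(497,72)): print(f(x,385,z))
print(d["extrinsics"][:3,3])
row(538,257,235,90)
E
```

```text
[540.  -11.1  72. ] [540.  -14.3  54. ] [540.1  -6.8  10. ] [540.1  -8.1   4. ] [511.2 -70.9 110. ]
[468.4 -27.7   8. ]
[611.4 -27.8   8. ]
[492.6  -9.9  72. ]
[585.5 -10.   72. ]
[539.78725013  71.69816638 365.715293  ]
row [1.0851, -0.0099, -0.0524, 0.0003, 0.0002, -0.0007] pos [539.9 -14.3 222.1] [1.7994e+02 3.0000e-02 8.9880e+01]
```

```bash
python3 -m jog '[[1,0,-0.05,0,0,0],[1,0,-0.05,0,0,0],[1,0,-0.05,0,0,0],[1,0,-0.05,0,0,0],[1,0,-0.05,0,0,0],[1,0,-0.05,0,0,0],[1,0,-0.05,0,0,0]]'; python3 -m jog '[[0.085,-0.01,0,0,0,0],[0.085,-0.01,0,0,0,0],[0.085,-0.01,0,0,0,0],[0.085,-0.01,0,0,0,0]]' 0.6; python3 - <<'E'
from h import *
d=np.load("w2.npz");print(p2w(d,(338.5)/4-.5+170,(127.5)/4-.5+80,8))
d=r.snapshot("wrist");crop(d,"w3",170,80,350,240,4)
np.savez("w3.npz",**d)
row(540,257,235,90)
E
```

```text
time: 3.45
tool_pos: [540.1, 237.5, 234.3]
tcp_rot: [180.0, 0.0, 90.1]
ft_force: [0.2, -0.4, -0.3]
finger_gap: 85.2
time: 3.85
tool_pos: [538.1, 256.7, 233.9]
tcp_rot: [180.0, 0.0, 89.9]
ft_force: [0.4, -0.7, 0.1]
finger_gap: 51.6
[540.15809951  58.18592248   8.        ]
row [0.0004, 0.008, -0.0042, 0.0001, 0.0001, -0.0005] pos [538.  256.9 233.9] [1.7999e+02 2.0000e-02 8.9910e+01]
```

View pics/w3.png

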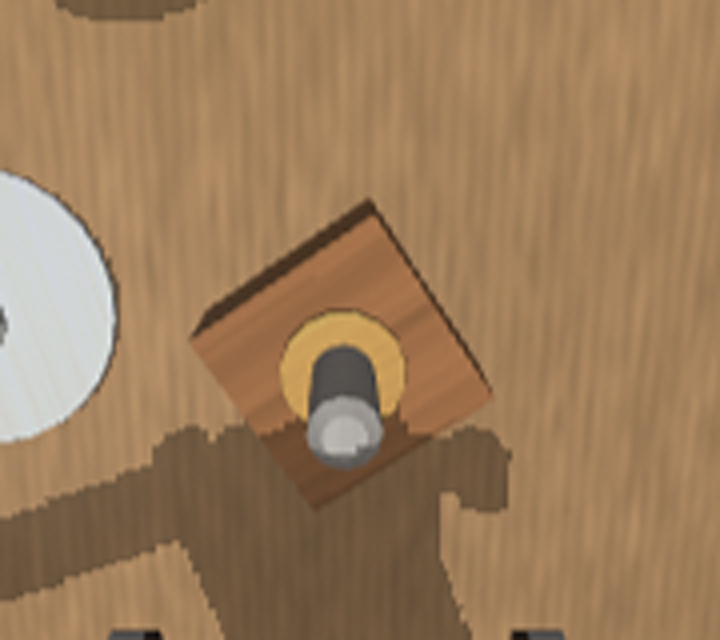

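```bash
python3 - <<'E'
from h import *
d=np.load("w3.npz")
f=lambda x,y,z:p2w(d,(x+.5)/4-.5+170,(y+.5)/4-.5+80,z).round(1)
print(f(343,310,56)-[0,20,0],f(343,373,56),f(345,437,118),f(345,431,112))
row(540,257,62,90)
E
```

```text
[539.8 257.1  56. ] [539.8 257.2  56. ] [540.  256.7 118. ] [540.1 256.4 112. ]
row [0.0006, 0.0078, 0.6878, 0.0001, 0.0001, -0.0005] pos [538.  256.9 233.9] [1.7999e+02 2.0000e-02 8.9910e+01]
```

```bash
python3 -m jog '[[0,0.008,0.3,0,0,0],[0,0.008,0.4,0,0,0],[0,0.008,0.5,0,0,0],[0,0.008,0.6,0,0,0],[0,0.008,0.67,0,0,0],[0,0.008,0.67,0,0,0],[0,0.008,0.67,0,0,0]]' 0.6; python3 -m jog '[[0,0,0,0,0,0],[0,0,0,0,0,0],[0,0,0,0,0,0],[0,0,0,0,0,0],[0,0,0,0,0,0],[0,0,0,0,0,0],[0,0,0,0,0,0],[0,0,0,0,0,0]]' 0 60;  python3 - <<'E'
from h import *
d=r.snapshot("wrist");cv2.imwrite("pics/w4.png",d["pixels"][:,:,::-1])
E
```

```text
time: 4.6
tool_pos: [539.8, 257.8, 66.6]
tcp_rot: [-180.0, 0.0, 90.0]
ft_force: [0.5, 0.6, 0.0]
finger_gap: 51.1
time: 5.4
tool_pos: [540.7, 258.7, 68.2]
tcp_rot: [179.9, -0.0, 90.0]
ft_force: [-1.4, -0.8, 7.0]
finger_gap: 18.4
```

View pics/w4.png

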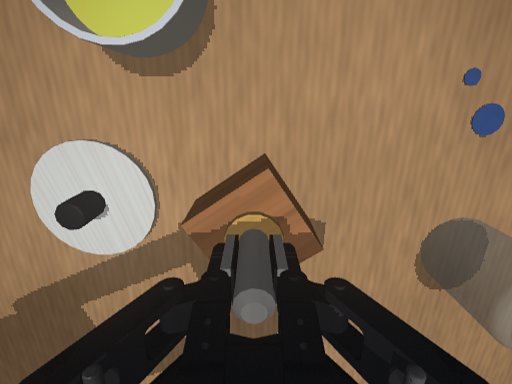

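```bash
python3 -m jog '[[0,0,-0.1,0,0,0],[0,0,-0.2,0,0,0],[0,0,-0.3,0,0,0],[0,0,-0.45,0,0,0],[0,0,-0.45,0,0,0]]'; python3 -m jog '[[-0.1,0,0,0,0,0],[-0.2,0,0,0,0,0],[-0.4,0,0,0,0,0],[-0.6,0,0,0,0,0],[-0.8,0,0,0,0,0],[-0.9,0,0,0,0,0],[-1,0,0,0,0,0],[-1,0,0,0,0,0],[-1,0,0,0,0,0],[-1,0,0,0,0,0]]';  python3 - <<'E'
from h import *
row(540,-11.3,180,90)
d=r.snapshot("wrist");cv2.imwrite("pics/w5.png",d["pixels"][:,:,::-1]);np.savez("w5.npz",**d)
d=r.snapshot("side");crop(d,"s5",180,110,340,230,5);np.savez("s5.npz",**d)
E
```

```text
time: 5.95
tool_pos: [542.8, 259.7, 185.4]
tcp_rot: [179.5, -0.2, 90.0]
ft_force: [0.8, 1.1, -2.6]
finger_gap: 18.7
time: 6.95
tool_pos: [539.3, 9.1, 178.1]
tcp_rot: [-179.9, -0.0, 90.0]
ft_force: [0.1, 0.4, -3.5]
finger_gap: 18.6
row [-0.0817, 0.0027, -0.0075, -0.0003, -0.0002, 0.0002] pos [539.3   9.1 178.1] [-1.7995e+02 -3.0000e-02  9.0030e+01]
```

View pics/w5.png

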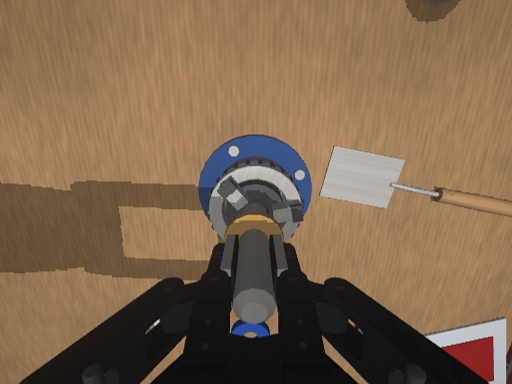

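View pics/s5.png

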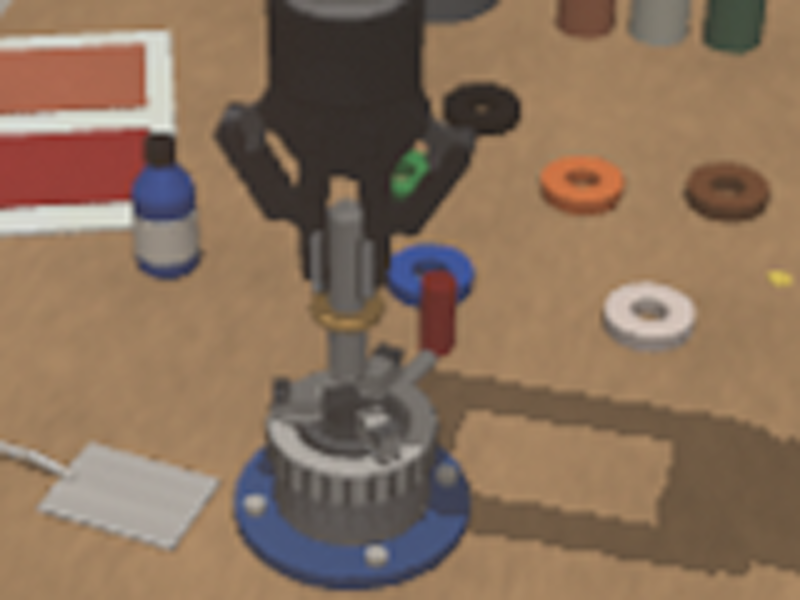

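```bash
python3 - <<'E'
from h import *
d=np.load("w5.npz");crop(d,"w5c",190,190,320,330,5)
E
```

```text
(no output)
```

View pics/w5c.png

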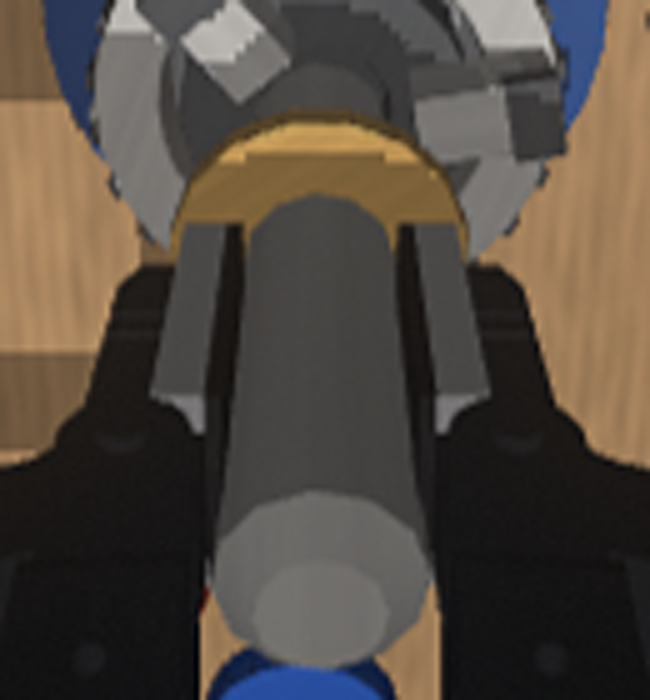

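```bash
python3 - <<'E'
from h import *
d=np.load("w5.npz")
f=lambda x,y,z:p2w(d,(x+.5)/5-.5+190,(y+.5)/5-.5+190,z).round(1)
print(f(322,613,228),f(322,119,166)-[0,20,0],f(320,62,72)-[0,13,0])
E
```

```text
[539.4   6.4 228. ] [539.3   7.  166. ] [538.9 -14.5  72. ]
```

```bash
python3 -m jog '[[-0.074,0.002,0,0,0,0],[-0.074,0.002,0,0,0,0],[-0.074,0.002,0.04,0,0,0],[-0.074,0.002,0.08,0,0,0],[-0.074,0.002,0.1,0,0,0],[-0.074,0.002,0.1,0,0,0],[-0.074,0.002,0.1,0,0,0]]';  python3 - <<'E'
from h import *
row(540,-9.3,180,90)
d=r.snapshot("wrist");crop(d,"w6",190,150,330,290,5);np.savez("w6.npz",**d)
d=r.snapshot("side");crop(d,"s6",200,140,320,230,6);np.savez("s6.npz",**d)
d=r.snapshot("top");crop(d,"t6",220,170,310,240,8)
E
```

```text
time: 7.75
tool_pos: [539.9, -9.9, 153.5]
tcp_rot: [-180.0, -0.0, 90.0]
ft_force: [-0.1, 0.0, -3.5]
finger_gap: 18.5
row [0.0022, 0.0002, -0.1062, -0.0002, -0.0, 0.0001] pos [539.9  -9.9 153.5] [-1.7996e+02 -1.0000e-02  9.0020e+01]
```

View pics/w6.png

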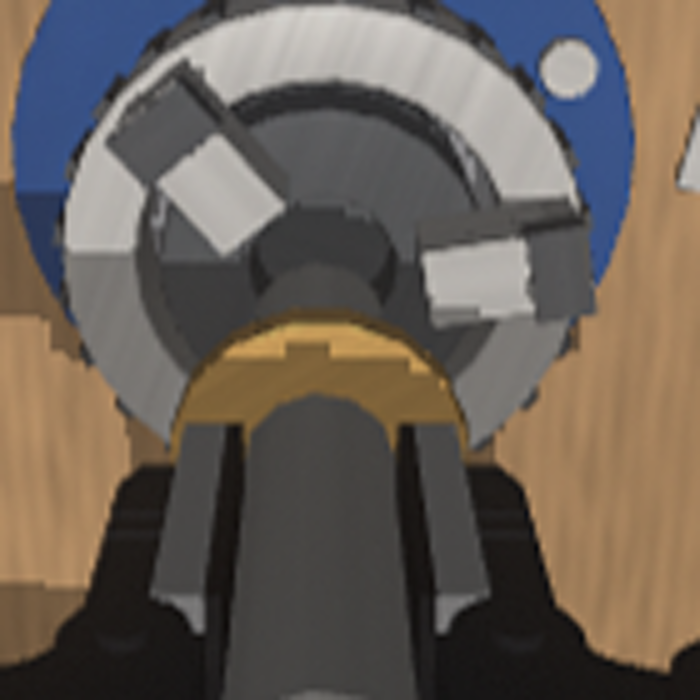

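View pics/s6.png

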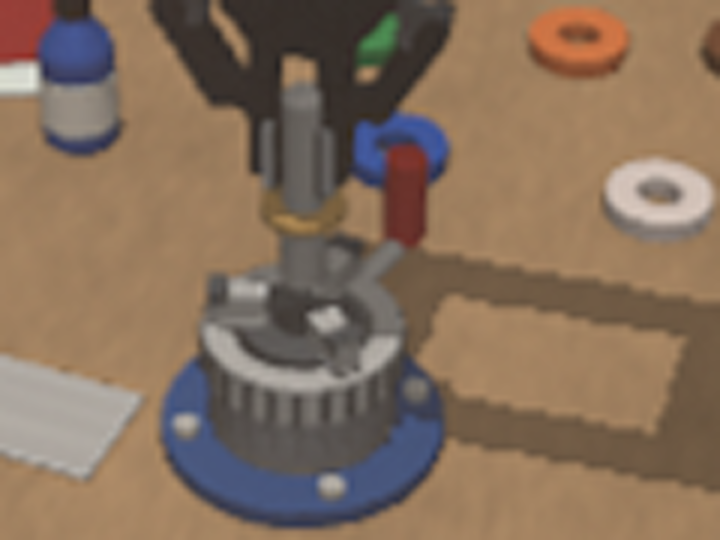

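```bash
python3 - <<'E'
from h import *
d=np.load("w6.npz")
f=lambda x,y,z:p2w(d,(x+.5)/5-.5+190,(y+.5)/5-.5+150,z).round(1)
print(f(321,206,72)-[0,13,0],f(321,318,141)-[0,20,0],f(321,2,72),f(321,80,72))
E
```

```text
[539.7 -13.2  72. ] [539.8 -11.9 141. ] [539.7  36.4  72. ] [539.7  22.8  72. ]
```

```bash
python3 -m jog '[[-0.001,0.001,0.04,0,0,0],[-0.001,0.001,0.08,0,0,0],[-0.001,0.001,0.08,0,0,0]]'; python3 -m jog '[[0,0,0.02,0,0,0],[0,0,0.03,0,0,0],[0,0,0.03,0,0,0]]';python3 -m jog '[[0,0,0.02,0,0,0],[0,0,0.03,0,0,0],[0,0,0.03,0,0,0]]'
```

```text
time: 8.2
tool_pos: [538.8, -10.2, 131.2]
tcp_rot: [-179.8, -0.0, 90.0]
ft_force: [-0.5, -0.5, -3.7]
finger_gap: 18.5
time: 8.5
tool_pos: [540.1, -10.4, 125.8]
tcp_rot: [-180.0, -0.0, 90.0]
ft_force: [-0.5, 0.1, -3.5]
finger_gap: 18.9
time: 8.8
tool_pos: [540.1, -10.3, 118.2]
tcp_rot: [-180.0, -0.0, 90.0]
ft_force: [0.4, 0.0, -3.7]
finger_gap: 18.7
```

```bash
python3 -m jog '[[0,0,0.012,0,0,0],[0,0,0.02,0,0,0],[0,0,0.02,0,0,0]]';python3 -m jog '[[0,0,0.005,0,0,0],[0,0,0.01,0,0,0],[0,0,0.01,0,0,0]]'
```

```text
time: 9.1
tool_pos: [540.1, -10.3, 113.4]
tcp_rot: [-180.0, -0.0, 90.0]
ft_force: [-0.7, -0.8, -3.3]
finger_gap: 18.6
time: 9.4
tool_pos: [540.7, -10.4, 112.1]
tcp_rot: [180.0, 0.0, 90.0]
ft_force: [-2.5, 0.6, 4.4]
finger_gap: 18.7
```

```bash
python3 -m jog '[[0,0,0,0,0,0],[0,0,0,0,0,0],[0,0,0,0,0,0],[0,0,0,0,0,0],[0,0,0,0,0,0]]' 0.5; python3 -m jog '[[0,0,-0.2,0,0,0],[0,0,-0.4,0,0,0],[0,0,-0.5,0,0,0],[0,0,-0.5,0,0,0],[0,0,-0.5,0,0,0]]';  python3 - <<'E'
from h import *
d=r.snapshot("wrist");crop(d,"w7",160,80,340,240,4);np.savez("w7.npz",**d)
d=r.snapshot("side");crop(d,"s7",200,140,320,230,6)
E
```

```text
time: 9.9
tool_pos: [540.4, -10.4, 111.2]
tcp_rot: [-180.0, 0.0, 90.0]
ft_force: [-0.2, 0.3, 0.5]
finger_gap: 42.8
time: 10.4
tool_pos: [540.8, -10.4, 236.8]
tcp_rot: [179.9, 0.0, 90.0]
ft_force: [-0.5, -0.0, -2.2]
finger_gap: 42.5
```

View pics/w7.png

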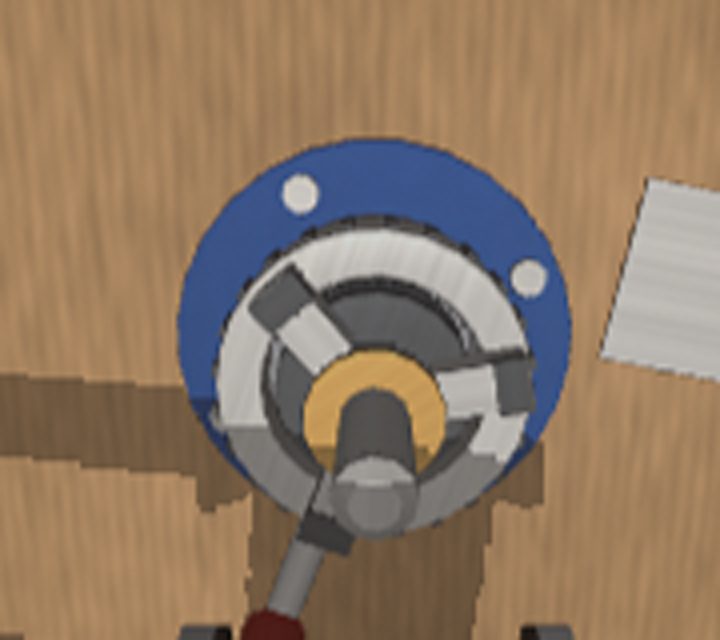

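View pics/s7.png

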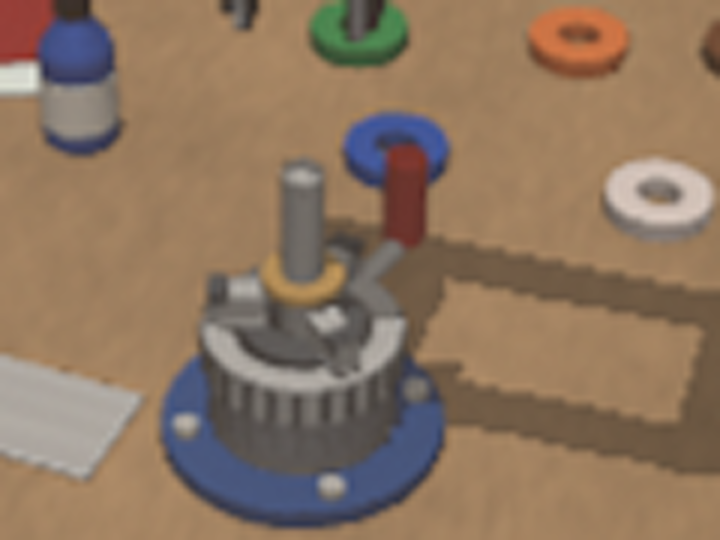

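```bash
python3 - <<'E'
from h import *
d=np.load("w7.npz")
f=lambda x,y,z:p2w(d,(x+.5)/4-.5+160,(y+.5)/4-.5+80,z).round(1)
print("collar",f(374,349,100)-[0,20,0],"tip",f(376,507,162),f(376,503,157))
d=r.snapshot("wrist");print("knob c",f(272,630,110))
E
python3 -m jog '[[-0.2,0,0,0,0,0],[-0.35,0,0,0,0,0],[-0.35,0,0,0,0,0],[-0.35,0,0,0,0,0]]';  python3 - <<'E'
from h import *
d=r.snapshot("wrist");crop(d,"w8",160,80,340,240,4);np.savez("w8.npz",**d)
row(506,-100,200,90)
E
```

```text
collar [540.  -12.3 100. ] tip [540.6 -13.1 162. ] [540.6 -14.1 157. ]
knob c [509.4 -70.7 110. ]
time: 10.95
tool_pos: [539.6, -98.3, 234.6]
tcp_rot: [-179.8, -0.1, 89.9]
ft_force: [-0.2, 1.0, 0.7]
finger_gap: 42.6
row [-0.0102, -0.1349, 0.14, -0.0007, -0.0004, -0.0002] pos [539.8 -97.5 234.9] [-1.7988e+02 -7.0000e-02  8.9960e+01]
```

View pics/w8.png

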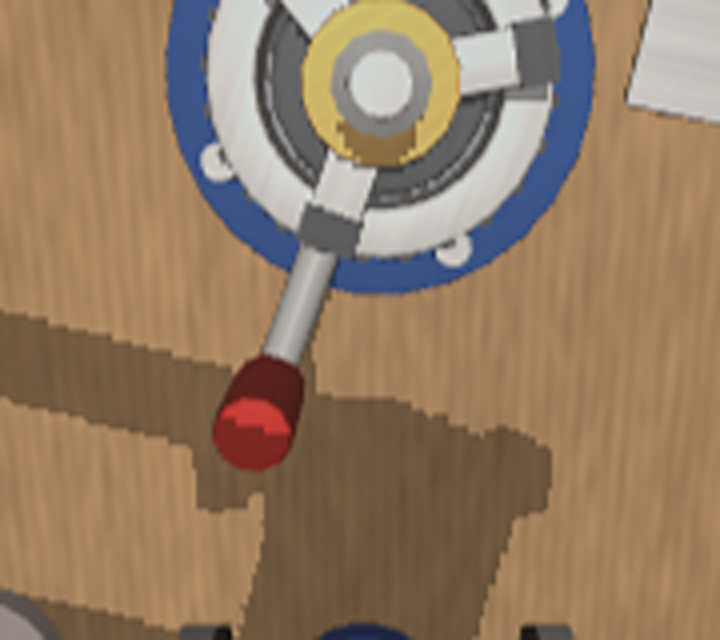

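```bash
python3 - <<'E'
from h import *
d=np.load("w8.npz")
f=lambda x,y,z:p2w(d,(x+.5)/4-.5+160,(y+.5)/4-.5+80,z).round(1)
print(f(253,433,110),f(381,84,162),f(381,84,100))
E
```

```text
[506.2 -99.9 110. ] [540.2 -12.4 162. ] [540.2 -12.4 100. ]
```

```bash
python3 -c "
from h import *
row(506.2,-99.9,150,68.8)"
```

```text
row [-0.01, -0.1336, 0.34, -0.0007, -0.0002, 0.1175] pos [539.8 -97.5 234.9] [-1.7988e+02 -7.0000e-02  8.9960e+01]
```

```bash
python3 -m jog '[[-0.01,-0.1336,0.1,0,0,0.1175],[-0.01,-0.1336,0.2,0,0,0.1175],[-0.01,-0.1336,0.34,0,0,0.1175],[-0.01,-0.1336,0.34,0,0,0.1175],[-0.01,-0.1336,0.34,0,0,0.1175]]' 0.6; python3 - <<'E'
from h import *
d=r.snapshot("wrist");cv2.imwrite("pics/w9.png",d["pixels"][:,:,::-1]);np.savez("w9.npz",**d)
row(506.2,-99.9,85,68.8)
E
```

```text
time: 11.5
tool_pos: [506.5, -99.3, 151.1]
tcp_rot: [-179.9, -0.0, 69.1]
ft_force: [0.5, -1.2, 1.1]
finger_gap: 50.9
row [-0.0026, -0.0054, 0.2703, 0.0002, -0.0001, 0.0014] pos [507.6 -99.8 152.6] [ 1.7996e+02 -1.0000e-02  6.9040e+01]
```

View pics/w9.png

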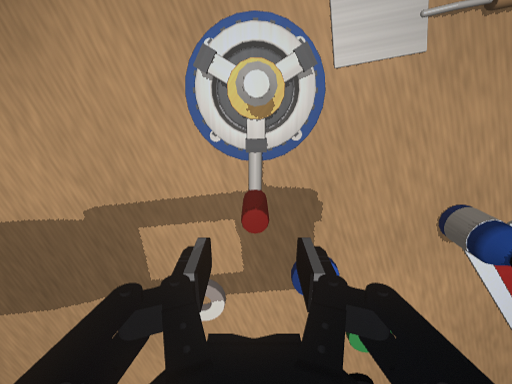

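The lever and knob (255,215) line up with the middle of the jaws. I'll descend and grip.

```bash
python3 -m jog '[[-0.002,0,0.1,0,0,0],[-0.002,0,0.2,0,0,0],[-0.002,0,0.26,0,0,0],[-0.002,0,0.26,0,0,0]]' 0.6; python3 -m jog '[[0,0,0,0,0,0],[0,0,0,0,0,0],[0,0,0,0,0,0],[0,0,0,0,0,0],[0,0,0,0,0,0]]' 0 60;  python3 - <<'E'
from h import *
s=r.sense();c=np.array([540.1,-12.3]);p=s["tool_pos"]
print(s["ft_force"],p,s["tcp_rot"])
v=p[:2]-c;print(np.hypot(*v),np.degrees(np.arctan2(v[1],v[0])))
# rows: arc in tool frame, relative
R0=Ro.from_euler("xyz",[180,0,s["tcp_rot"][2]],degrees=True)
for a in range(6,61,6):
    k=Ro.from_euler("z",-a,degrees=True)
    d=k.apply([*v,0])-[*v,0]
    print(a,(R0.inv().apply(d)/250).round(4),round(a/180,4))
E
```

```text
time: 11.95
tool_pos: [506.2, -100.4, 85.4]
tcp_rot: [-179.9, 0.0, 68.9]
ft_force: [-0.3, 0.4, -0.6]
finger_gap: 51.0
time: 12.45
tool_pos: [508.0, -101.2, 88.4]
tcp_rot: [179.8, -0.0, 68.9]
ft_force: [-1.8, 0.5, 6.0]
finger_gap: 20.0
[-1.76259186  0.54144373  5.95411186] [ 508.02722979 -101.20225665   88.39997479] [ 1.79841508e+02 -1.16389922e-02  6.88659714e+01]
94.5107074738597 -109.83763947420255
6 [ 0.0012 -0.0396 -0.    ] 0.0333
12 [ 0.0065 -0.0788 -0.    ] 0.0667
18 [ 0.0159 -0.1172 -0.    ] 0.1
24 [ 0.0292 -0.1545 -0.    ] 0.1333
30 [ 0.0464 -0.1901 -0.    ] 0.1667
36 [ 0.0672 -0.2238 -0.    ] 0.2
42 [ 0.0914 -0.2551 -0.    ] 0.2333
48 [ 0.1187 -0.2837 -0.    ] 0.2667
54 [ 0.1489 -0.3093 -0.    ] 0.3
60 [ 0.1816 -0.3316 -0.    ] 0.3333
```

```bash
python3 -m jog '[[0.001,-0.04,-0.012,0,0,0.033],[0.007,-0.079,-0.012,0,0,0.067],[0.016,-0.117,-0.012,0,0,0.1],[0.029,-0.154,-0.012,0,0,0.133],[0.046,-0.19,-0.012,0,0,0.167],[0.067,-0.224,-0.012,0,0,0.2],[0.091,-0.255,-0.012,0,0,0.233],[0.119,-0.284,-0.012,0,0,0.267]]'; cat > arc.py <<'E'
from h import *
import sys
s=r.sense();c=np.array([540.1,-12.3]);p=s["tool_pos"]
print(s["ft_force"],s["wrist_torque"],p,s["tcp_rot"])
v=p[:2]-c;ang=np.degrees(np.arctan2(v[1],v[0]));print("rad",np.hypot(*v),ang,"lever",np.radians((-111-ang)%360))
R0=Ro.from_euler("xyz",[180,0,s["tcp_rot"][2]],degrees=True)
v=v/np.hypot(*v)*94.5
for a in map(float,sys.argv[1:]):
    d=Ro.from_euler("z",-a,degrees=True).apply([*v,0])-[*v,0]
    print(a,(R0.inv().apply(d)/250).round(4),round(a/180,4))
E
python3 arc.py 5 10 15 20 25 30 35 40 45
```

```text
time: 13.25
tool_pos: [452.6, -46.7, 88.6]
tcp_rot: [180.0, -0.2, 20.5]
ft_force: [19.6, 2.0, -25.6]
finger_gap: 19.9
[ 19.594463     1.97653843 -25.64797638] [ 0.24646743 -3.06056031 -0.04946216] [452.63843363 -46.74650867  88.64389979] [179.95871634  -0.23401613  20.53699633]
rad 94.00046570092066 -158.50312963977882 lever 0.8290860172158483
5.0 [ 0.0009 -0.033  -0.    ] 0.0278
10.0 [ 0.0046 -0.0657 -0.    ] 0.0556
15.0 [ 0.0112 -0.098  -0.    ] 0.0833
20.0 [ 0.0206 -0.1296 -0.    ] 0.1111
25.0 [ 0.0327 -0.1603 -0.    ] 0.1389
30.0 [ 0.0475 -0.1898 -0.    ] 0.1667
35.0 [ 0.0647 -0.2179 -0.    ] 0.1944
40.0 [ 0.0844 -0.2444 -0.    ] 0.2222
45.0 [ 0.1062 -0.2691 -0.    ] 0.25
```

```bash
python3 -m jog '[[0.004,0,0.01,0,0,0],[0.005,-0.033,0.01,0,0,0.028],[0.009,-0.066,0.01,0,0,0.056],[0.015,-0.098,0.01,0,0,0.083],[0.015,-0.098,0.01,0,0,0.083]]'; python3 arc.py 5 10 15 20 25 30 
```

```text
time: 13.75
tool_pos: [447.1, -23.1, 88.4]
tcp_rot: [180.0, -0.1, 5.8]
ft_force: [-2.2, 0.9, 7.5]
finger_gap: 19.9
[-2.18423561  0.93041072  7.47133095] [ 0.17209016  0.51809969 -0.20558817] [447.06242452 -23.05693874  88.40671499] [ 1.79966590e+02 -1.24996712e-01  5.83242633e+00]
rad 93.65736587477556 -173.4047862992115 lever 1.0891689899246881
5.0 [ 0.001 -0.033 -0.   ] 0.0278
10.0 [ 0.0049 -0.0657 -0.    ] 0.0556
15.0 [ 0.0116 -0.098  -0.    ] 0.0833
20.0 [ 0.0211 -0.1296 -0.    ] 0.1111
25.0 [ 0.0333 -0.1602 -0.    ] 0.1389
30.0 [ 0.0481 -0.1897 -0.    ] 0.1667
```

```bash
python3 -m jog '[[0.001,-0.033,-0.003,0,0,0.028],[0.005,-0.066,-0.003,0,0,0.056],[0.012,-0.098,-0.003,0,0,0.083],[0.012,-0.098,-0.003,0,0,0.083]]'; python3 arc.py 5 10 15 18 20
```

```text
time: 14.15
tool_pos: [447.6, 1.6, 88.5]
tcp_rot: [-180.0, -0.1, -9.0]
ft_force: [1.4, -0.2, 0.9]
finger_gap: 19.9
[ 1.42508988 -0.18125866  0.94439247] [ 0.03885375 -0.21065208 -0.35182993] [447.60105759   1.57365272  88.45299767] [-1.79985449e+02 -1.16339285e-01 -9.00469392e+00]
rad 93.53359068462943 171.4699544600392 lever 1.3531545638934614
5.0 [ 0.0012 -0.033  -0.    ] 0.0278
10.0 [ 0.0052 -0.0657 -0.    ] 0.0556
15.0 [ 0.0121 -0.0979 -0.    ] 0.0833
18.0 [ 0.0175 -0.117  -0.    ] 0.1
20.0 [ 0.0217 -0.1295 -0.    ] 0.1111
```

```bash
python3 -m jog '[[0.001,-0.017,0,0,0,0.014],[0.001,-0.033,0,0,0,0.028],[0.001,-0.033,0,0,0,0.028]]'; python3 arc.py 5 10 15
```

```text
time: 14.45
tool_pos: [449.1, 9.0, 88.4]
tcp_rot: [180.0, -0.1, -13.9]
ft_force: [0.4, -2.9, 3.7]
finger_gap: 19.6
[ 0.39847659 -2.90124781  3.69560681] [-0.4367997  -0.14789853 -0.18580558] [449.07716547   9.02794391  88.4394456 ] [ 1.79992016e+02 -1.08543939e-01 -1.39397501e+01]
rad 93.48816822504325 166.81269077364848 lever 1.434439149354548
5.0 [ 0.001 -0.033 -0.   ] 0.0278
10.0 [ 0.0049 -0.0657 -0.    ] 0.0556
15.0 [ 0.0116 -0.098  -0.    ] 0.0833
```

```bash
python3 -m jog '[[0.001,-0.017,0,0,0,0.014],[0.001,-0.033,0,0,0,0.028],[0.003,-0.05,0,0,0,0.042],[0.005,-0.066,0,0,0,0.056],[0.005,-0.066,0,0,0,0.056]]'; python3 arc.py 3 5
```

```text
time: 14.95
tool_pos: [454.2, 24.5, 88.4]
tcp_rot: [180.0, -0.1, -24.0]
ft_force: [0.0, -3.7, 3.6]
finger_gap: 19.7
[ 0.01205888 -3.69243326  3.62336545] [-0.75749234 -0.0227672  -0.1191578 ] [454.2366955   24.46453563  88.42292088] [ 1.79979308e+02 -1.01735825e-01 -2.40375421e+01]
rad 93.40309491482012 156.82059280103164 lever 1.6088341581585617
3.0 [ 0.0002 -0.0198 -0.    ] 0.0167
5.0 [ 0.0009 -0.033  -0.    ] 0.0278
```

```bash
python3 -m jog '[[0,-0.02,0,0,0,0.017],[0,-0.02,0,0,0,0.017],[0,-0.02,0,0,0,0.017]]'; python3 arc.py; python3 -m jog '[[0,0,0,0,0,0],[0,0,0,0,0,0],[0,0,0,0,0,0],[0,0,0,0,0,0],[0,0,0,0,0,0]]' 0.5;python3 -m jog '[[0,0,-0.2,0,0,0],[0,0,-0.4,0,0,0],[0,0,-0.6,0,0,0],[0,0,-0.6,0,0,0],[0,0,-0.6,0,0,0]]';python3 - <<'E'
from h import *
d=r.snapshot("wrist");cv2.imwrite("pics/w10.png",d["pixels"][:,:,::-1]);np.savez("w10.npz",**d)
d=r.snapshot("top");crop(d,"t10",60,170,320,290,3)
row(536,-242,230,90)
E
```

```text
time: 15.25
tool_pos: [456.3, 28.8, 88.4]
tcp_rot: [180.0, -0.1, -27.0]
ft_force: [0.5, -5.5, 4.4]
finger_gap: 19.8
[ 0.45915884 -5.54826321  4.37632173] [-0.94910634  0.01958083 -0.06852826] [456.26296069  28.80933298  88.41863087] [ 1.79984194e+02 -1.06665877e-01 -2.70298601e+01]
rad 93.37358522705634 153.879065068321 lever 1.6601735021330863
time: 15.75
tool_pos: [455.4, 29.9, 87.4]
tcp_rot: [-180.0, 0.0, -27.2]
ft_force: [0.5, -0.0, 0.3]
finger_gap: 42.9
time: 16.25
tool_pos: [456.6, 29.8, 239.3]
tcp_rot: [-179.9, -0.2, -27.2]
ft_force: [0.3, 0.2, -1.5]
finger_gap: 42.6
row [0.7866, 0.8181, 0.0244, -0.0004, 0.0006, -0.6514] pos [454.8  29.9 236.3] [ 1.7996e+02  1.0000e-01 -2.7250e+01]
```

View pics/w10.png

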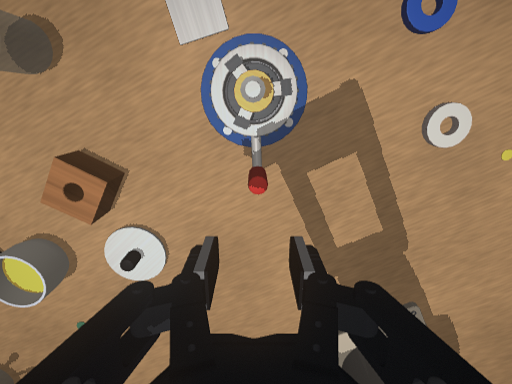

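```bash
python3 -m jog '[[0.787,0.818,0.03,0,0,-0.65],[0.787,0.818,0.03,0,0,-0.65],[0.787,0.818,0.03,0,0,-0.65],[0.787,0.818,0.03,0,0,-0.65],[0.787,0.818,0.03,0,0,-0.65],[0.787,0.818,0.03,0,0,-0.65],[0.787,0.818,0.03,0,0,-0.65],[0.787,0.818,0.03,0,0,-0.65],[0.787,0.818,0.03,0,0,-0.65],[0.787,0.818,0.03,0,0,-0.65]]' 1 ; python3 -c "
from h import *
row(534,-242,200,90)"
```

```text
time: 17.35
tool_pos: [535.5, -241.7, 227.1]
tcp_rot: [-179.7, 0.0, 56.1]
ft_force: [-0.2, -0.0, -0.1]
finger_gap: 85.3
row [-0.0042, -0.0039, 0.1083, -0.0015, -0.0003, -0.1881] pos [ 535.5 -241.7  227.1] [-1.7973e+02  2.0000e-02  5.6150e+01]
```

```bash
python3 -m jog '[[-0.004,-0.004,0.11,0,0,-0.188],[-0.004,-0.004,0.11,0,0,-0.188],[-0.004,-0.004,0.11,0,0,-0.188],[-0.004,-0.004,0.11,0,0,-0.188],[-0.004,-0.004,0.11,0,0,-0.188],[-0.004,-0.004,0.11,0,0,-0.188]]' 1 ; python3 - <<'E'
from h import *
d=r.snapshot("wrist");cv2.imwrite("pics/w11.png",d["pixels"][:,:,::-1]);np.savez("w11.npz",**d)
crop(d,"w11c",200,140,330,250,6)
E
```

```text
time: 17.95
tool_pos: [534.5, -242.0, 200.9]
tcp_rot: [-179.9, -0.1, 89.4]
ft_force: [-0.5, -0.1, -1.3]
finger_gap: 85.6
```

View pics/w11.png

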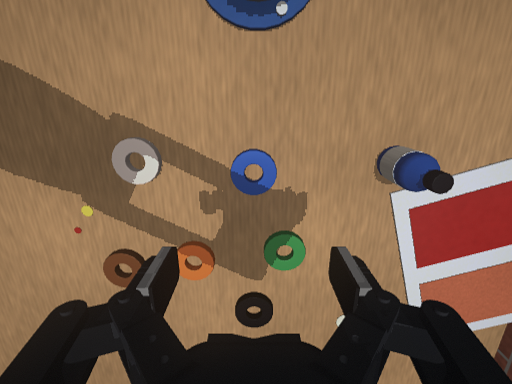

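View pics/w11c.png

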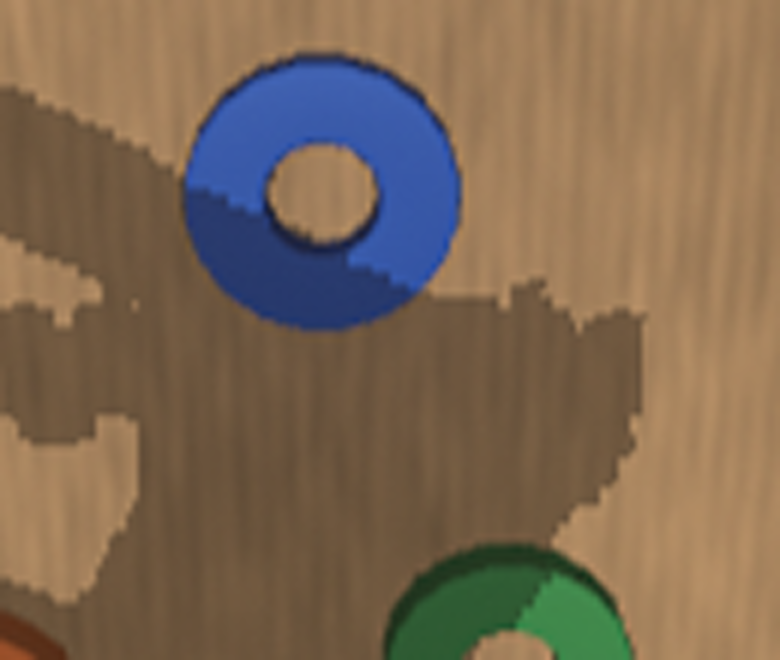

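```bash
python3 - <<'E'
from h import *
d=np.load("w11.npz")
f=lambda x,y,z:p2w(d,(x+.5)/6-.5+200,(y+.5)/6-.5+140,z).round(1)
c=f(323,195,14);print(c)
row(c[0],c[1],16,90)
E
```

```text
[ 533.3 -242.4   14. ]
row [-0.0021, -0.0043, 0.7411, -0.0006, -0.0003, -0.0032] pos [ 534.7 -242.1  201.3] [-1.799e+02 -6.000e-02  8.942e+01]
```

```bash
python3 -m jog '[[-0.002,-0.005,0.2,0,0,-0.003],[-0.002,-0.005,0.4,0,0,-0.003],[-0.002,-0.005,0.55,0,0,-0.003],[-0.002,-0.005,0.68,0,0,-0.003],[-0.002,-0.005,0.74,0,0,-0.003],[-0.002,-0.005,0.763,0,0,-0.003],[-0.002,-0.005,0.763,0,0,-0.003],[-0.002,-0.005,0.763,0,0,-0.003]]' 1 ; python3 -m jog '[[0,0,0,0,0,0],[0,0,0,0,0,0],[0,0,0,0,0,0],[0,0,0,0,0,0],[0,0,0,0,0,0]]' 0 40; python3 - <<'E'
from h import *
d=r.snapshot("wrist");cv2.imwrite("pics/w12.png",d["pixels"][:,:,::-1])
E
```

```text
time: 18.8
tool_pos: [535.5, -243.7, 13.9]
tcp_rot: [179.8, 0.1, 90.2]
ft_force: [0.6, -0.2, 0.2]
finger_gap: 85.5
time: 19.3
tool_pos: [535.7, -244.0, 14.3]
tcp_rot: [179.8, 0.1, 90.2]
ft_force: [2.6, 0.0, 6.7]
finger_gap: 12.5
```

View pics/w12.png

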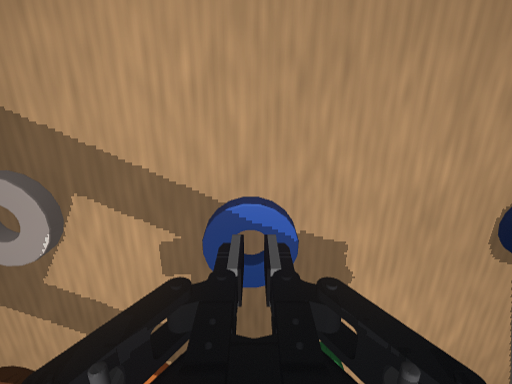

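```bash
python3 -m jog '[[0,0,-0.02,0,0,0],[0,0,-0.16,0,0,0],[0,0,-0.16,0,0,0],[0,0,-0.16,0,0,0],[0,0,-0.16,0,0,0]]' 1; python3 - <<'E'
from h import *
row(533.3,-242.4,-1,90)
d=r.snapshot("wrist");cv2.imwrite("pics/w13.png",d["pixels"][:,:,::-1]);np.savez("w13.npz",**d)
E
```

```text
time: 19.85
tool_pos: [533.5, -242.6, 51.1]
tcp_rot: [-179.9, -0.0, 90.2]
ft_force: [0.1, 0.4, -0.4]
finger_gap: 76.5
row [0.0005, -0.0004, 0.2085, -0.0003, -0.0002, 0.0011] pos [ 533.5 -242.6   51.1] [-1.7994e+02 -3.0000e-02  9.0190e+01]
```

View pics/w13.png

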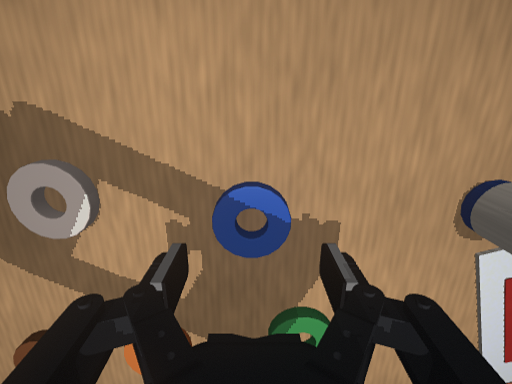

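```bash
python3 - <<'E'
from h import *
print(p2w(np.load("w13.npz"),251.5,220,14))
E
python3 -m jog '[[0,0,0.1,0,0,0],[0,0,0.18,0,0,0],[0,0,0.2,0,0,0],[0,0,0.205,0,0,0],[0,0,0.205,0,0,0]]' 1; python3 -m jog '[[0,0,0,0,0,0],[0,0,0,0,0,0],[0,0,0,0,0,0],[0,0,0,0,0,0],[0,0,0,0,0,0]]' 0 50; python3 - <<'E'
from h import *
d=r.snapshot("wrist");cv2.imwrite("pics/w14.png",d["pixels"][:,:,::-1])
E
```

```text
[ 531.57055361 -240.90760741   14.        ]
time: 20.4
tool_pos: [534.1, -242.9, 0.8]
tcp_rot: [-180.0, -0.0, 90.2]
ft_force: [0.5, 0.4, 0.3]
finger_gap: 85.5
time: 20.9
tool_pos: [535.1, -243.5, 2.5]
tcp_rot: [179.9, 0.1, 90.2]
ft_force: [-2.6, 1.2, 8.1]
finger_gap: 57.1
```

View pics/w14.png

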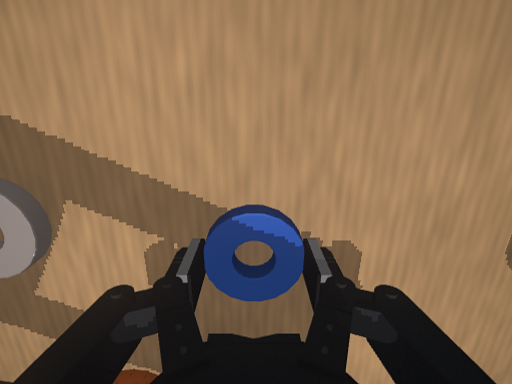

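```bash
python3 -m jog '[[0,0,-0.05,0,0,0],[0,0,-0.2,0,0,0],[0,0,-0.4,0,0,0],[0,0,-0.6,0,0,0],[0,0,-0.8,0,0,0],[0.3,0,-0.8,0,0,0],[0.5,0,-0.8,0,0,0],[0.7,0.02,-0.8,0,0,0],[0.7,0.02,-0.8,0,0,0],[0.7,0.02,-0.8,0,0,0]]';  python3 - <<'E'
from h import *
d=r.snapshot("wrist");cv2.imwrite("pics/w15.png",d["pixels"][:,:,::-1]);np.savez("w15.npz",**d)
crop(d,"w15c",190,60,340,320,3)
print(r.sense()["tool_pos"])
E
```

```text
time: 21.95
tool_pos: [538.6, -64.4, 201.8]
tcp_rot: [179.9, -0.0, 90.4]
ft_force: [0.5, -0.6, 0.1]
finger_gap: 56.9
[538.65070821 -66.3445292  201.69894956]
```

View pics/w15.png

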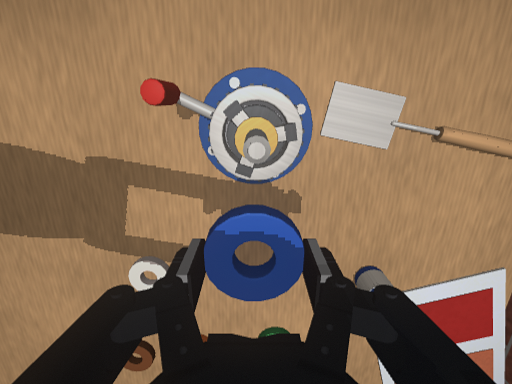

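View pics/w15c.png

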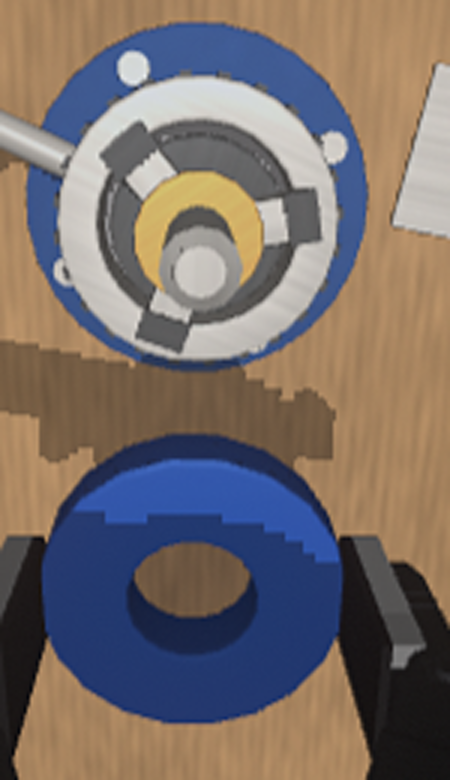

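```bash
python3 - <<'E'
from h import *
d=np.load("w15.npz")
f=lambda x,y,z:p2w(d,(x+.5)/3-.5+190,(y+.5)/3-.5+60,z).round(1)
for z in (211,214): print(f(192,590,z),f(42,590,z),f(342,590,z),f(192,722,z),f(192,458,z),"hole",f(192,582,z))
print(f(200,271,162),f(199,233,100))
E
```

```text
[538.5 -64.5 211. ] [509.2 -64.8 211. ] [567.7 -64.3 211. ] [538.7 -96.2 211. ] [538.2 -36.6 211. ] hole [538.4 -62.7 211. ]
[538.4 -62.6 214. ] [509.9 -62.8 214. ] [567.  -62.4 214. ] [538.7 -93.5 214. ] [538.2 -35.3 214. ] hole [538.4 -60.9 214. ]
[539.9 -10.8 162. ] [540.2 -10.2 100. ]
```

```bash
python3 -m jog '[[0.1,0.006,0,0,0,0],[0.218,0.006,0,0,0,0],[0.218,0.006,0.06,0,0,0],[0.218,0.006,0.12,0,0,0],[0.218,0.006,0.12,0,0,0],[0.218,0.006,0.12,0,0,0]]';  python3 - <<'E'
from h import *
d=r.snapshot("wrist");np.savez("w16.npz",**d)
crop(d,"w16c",190,180,320,320,5)
print(r.sense()["tool_pos"])
d=r.snapshot("side");crop(d,"s16",190,110,330,230,5)
E
```

```text
time: 22.6
tool_pos: [539.1, -14.5, 169.7]
tcp_rot: [-179.9, 0.0, 90.1]
ft_force: [-0.8, 0.1, -0.9]
finger_gap: 57.0
[539.62078946 -14.40753562 170.41025839]
```

View pics/w16c.png

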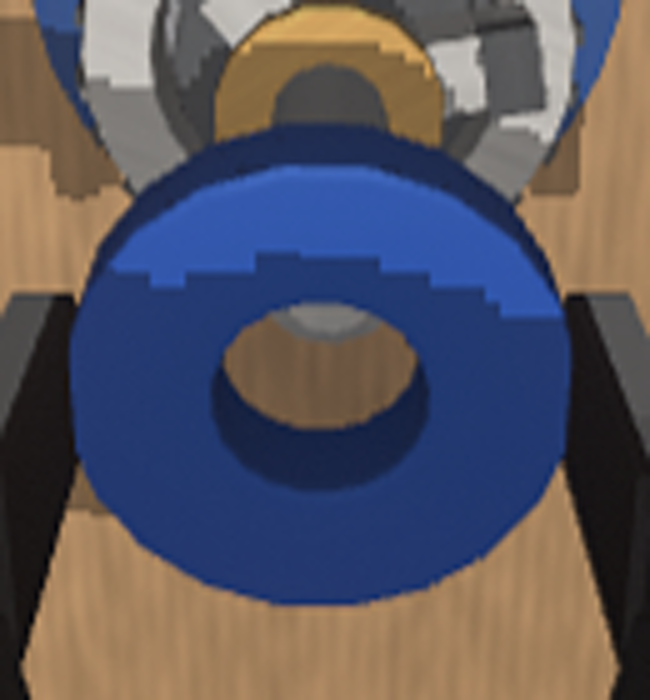

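View pics/s16.png

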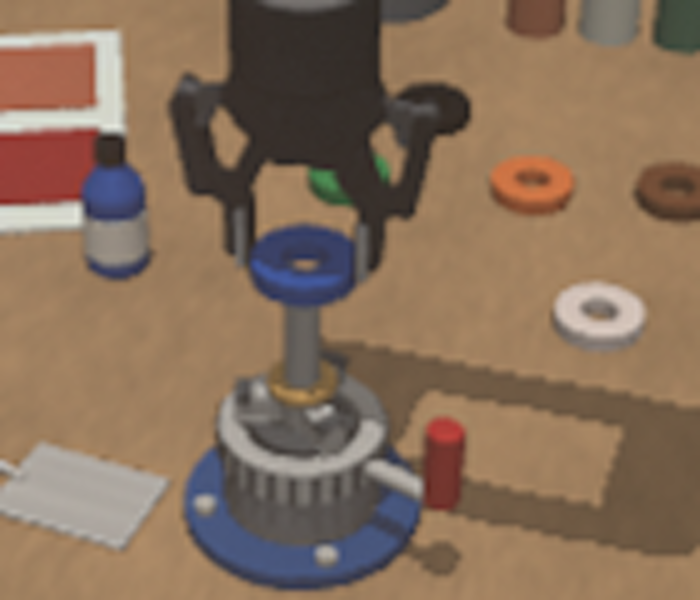

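```bash
python3 - <<'E'
from h import *
d=np.load("w16.npz")
f=lambda x,y,z:p2w(d,(x+.5)/5-.5+190,(y+.5)/5-.5+180,z).round(1)
for zb in (165,168,171):
  t=zb+14
  print(zb,"width",f(70,360,t)[0],f(571,360,t)[0],"outer y",f(321,164,t)[1],f(321,605,t)[1],"hole top",f(321,303,t)[1],f(321,490,t)[1],"bot -y edge",f(321,430,zb)[1])
print("tip",f(327,340,160),f(327,340,156), "collar +y edge",f(327,5,100), "shaft",f(276,330,160)[0],f(380,330,160)[0])
E
```

```text
165 width 509.9 568.0 outer y 13.4 -46.3 hole top -3.9 -29.3 bot -y edge -30.4
168 width 510.5 567.3 outer y 14.7 -43.7 hole top -2.2 -27.0 bot -y edge -28.4
171 width 511.2 566.7 outer y 16.0 -41.0 hole top -0.5 -24.8 bot -y edge -26.3
tip [539.8 -20.  160. ] [539.8 -22.4 156. ] collar +y edge [539.7   8.1 100. ] shaft 533.1 546.7
```

```bash
python3 -m jog '[[0.0145,0.004,0,0,0,0],[0.0145,0.004,0.02,0,0,0],[0.0145,0.004,0.03,0,0,0],[0.0145,0.004,0.03,0,0,0]]';  python3 - <<'E'
from h import *
s=r.sense();print(s["tool_pos"],s["ft_force"])
d=r.snapshot("wrist");np.savez("w17.npz",**d)
crop(d,"w17c",190,180,320,320,5)
d=r.snapshot("side");crop(d,"s17",210,130,310,210,8)
E
```

```text
time: 23.1
tool_pos: [540.4, -9.6, 162.4]
tcp_rot: [-179.9, -0.0, 90.2]
ft_force: [-0.1, -0.7, -0.5]
finger_gap: 57.0
[540.36733453  -9.64984377 162.38164035] [-0.11184748 -0.71431111 -0.54642571]
```

View pics/w17c.png

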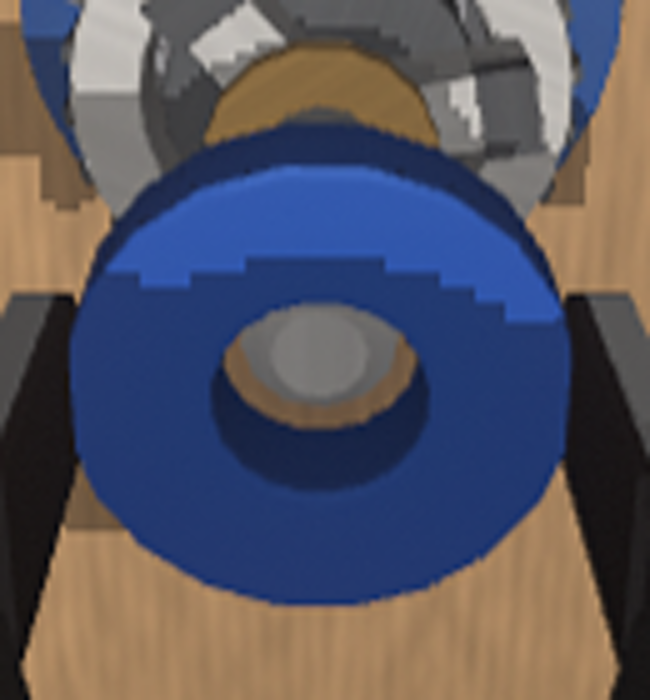

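View pics/s17.png

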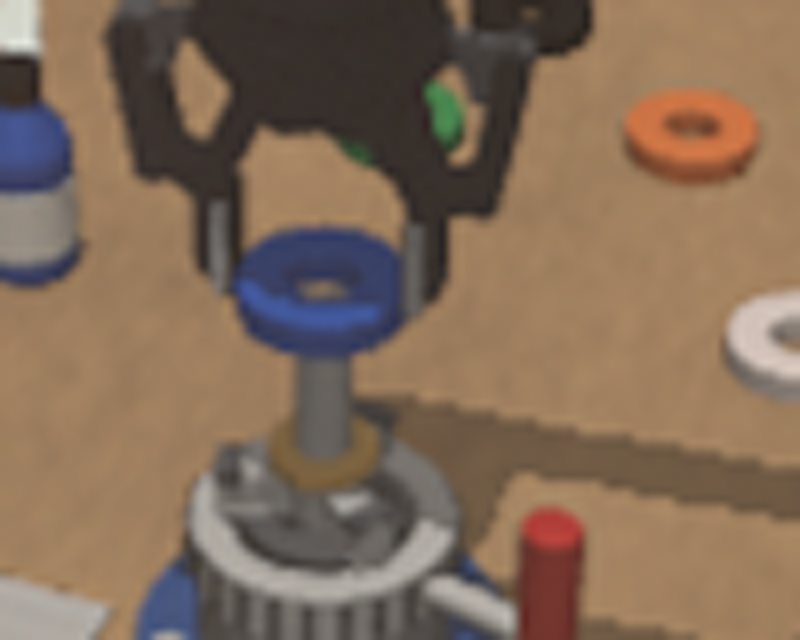

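```bash
python3 -m jog '[[0,0,0.015,0,0,0],[0,0,0.03,0,0,0],[0,0,0.04,0,0,0],[0,0,0.04,0,0,0]]'; python3 - <<'E'
from h import *
d=r.snapshot("wrist");np.savez("w18.npz",**d)
crop(d,"w18c",190,180,320,320,5)
E
```

```text
time: 23.6
tool_pos: [540.3, -9.7, 152.3]
tcp_rot: [-179.9, -0.0, 90.2]
ft_force: [0.4, -0.2, -0.8]
finger_gap: 57.1
```

View pics/w18c.png

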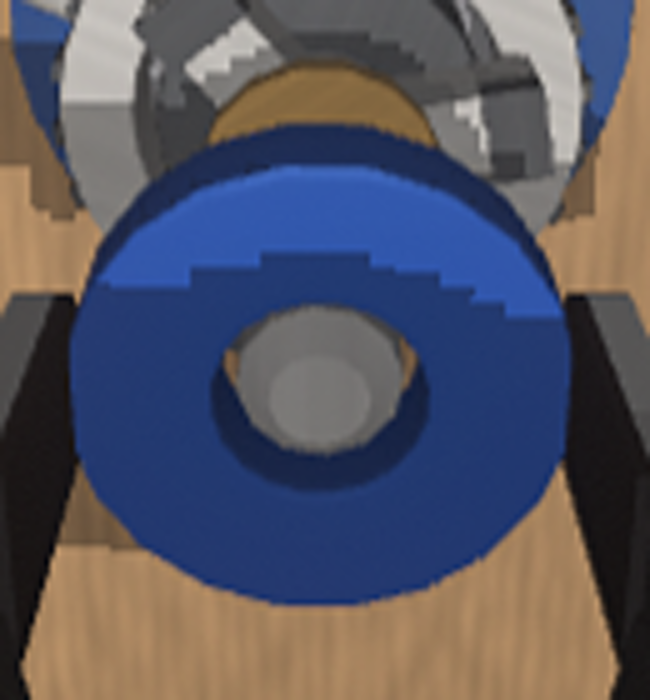

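Threaded with no side force. I'll lower the wheel to the collar.

```bash
python3 -m jog '[[0,0,0.02,0,0,0],[0,0,0.04,0,0,0],[0,0,0.06,0,0,0],[0,0,0.08,0,0,0],[0,0,0.1,0,0,0],[0,0,0.1,0,0,0]]';python3 -m jog '[[0,0,0.02,0,0,0],[0,0,0.04,0,0,0],[0,0,0.06,0,0,0],[0,0,0.07,0,0,0],[0,0,0.07,0,0,0]]'
```

```text
time: 24.25
tool_pos: [540.1, -9.6, 126.9]
tcp_rot: [-179.9, -0.0, 90.2]
ft_force: [0.1, 0.3, -1.1]
finger_gap: 56.8
time: 24.75
tool_pos: [540.3, -9.7, 109.9]
tcp_rot: [-179.9, -0.0, 90.2]
ft_force: [-0.5, 0.4, 0.3]
finger_gap: 57.2
```

```bash
python3 -m jog '[[0,0,0.01,0,0,0],[0,0,0.02,0,0,0],[0,0,0.02,0,0,0]]';python3 -m jog '[[0,0,0,0,0,0],[0,0,0,0,0,0],[0,0,0,0,0,0]]' 1;python3 -m jog '[[0,0,-0.1,0,0,0],[0,0,-0.3,0,0,0],[-0.1,0,-0.5,0,0,0],[-0.2,0,-0.5,0,0,0],[-0.2,0,-0.5,0,0,0],[-0.2,0,-0.5,0,0,0]]'; python3 - <<'E'
from h import *
d=r.snapshot("wrist");cv2.imwrite("pics/w19.png",d["pixels"][:,:,::-1]);np.savez("w19.npz",**d)
d=r.snapshot("side");crop(d,"s19",190,110,350,230,5)
E
```

```text
time: 25.05
tool_pos: [540.5, -9.7, 105.2]
tcp_rot: [-180.0, -0.0, 90.2]
ft_force: [-0.4, -0.1, -0.4]
finger_gap: 57.0
time: 25.35
tool_pos: [540.9, -9.7, 105.8]
tcp_rot: [180.0, 0.0, 90.2]
ft_force: [-1.3, -0.5, -0.0]
finger_gap: 85.5
time: 25.95
tool_pos: [540.9, -60.1, 230.5]
tcp_rot: [180.0, -0.0, 90.1]
ft_force: [0.4, -0.0, -0.8]
finger_gap: 85.1
```

View pics/w19.png

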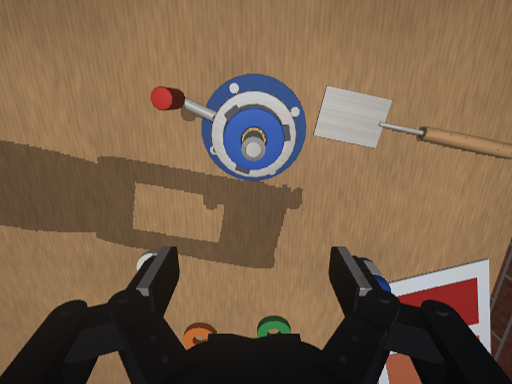

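View pics/s19.png

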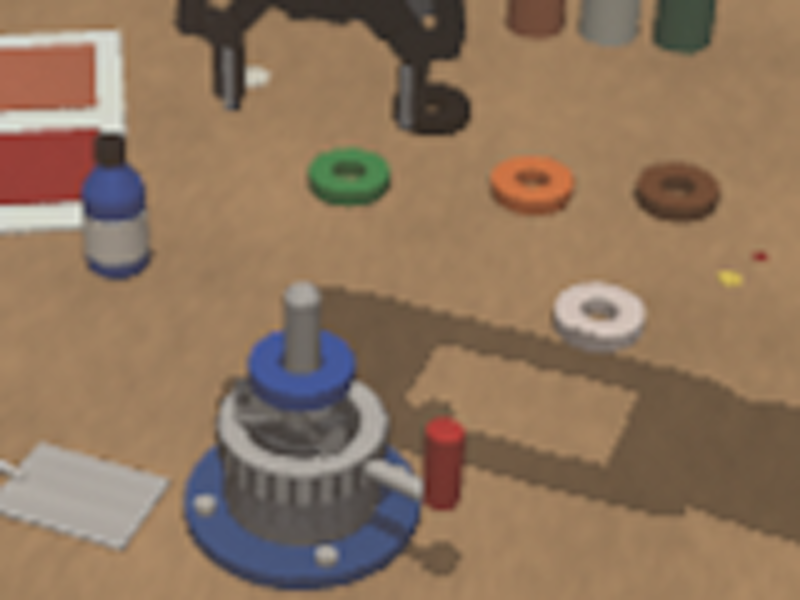

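```bash
python3 -m jog '[[-0.3,-0.3,0,0,0,0],[-0.67,-0.625,0.12,0,0,0],[-0.67,-0.625,0.12,0,0,0],[-0.67,-0.625,0.12,0,0,0],[-0.67,-0.625,0.12,0,0,0],[-0.67,-0.625,0.12,0,0,0],[-0.67,-0.625,0.12,0,0,0]]' 1; python3 - <<'E'
from h import *
d=r.snapshot("wrist");crop(d,"w20",200,120,330,250,5);np.savez("w20.npz",**d)
print(r.sense()["tool_pos"])
E
```

```text
time: 26.75
tool_pos: [384.8, -227.3, 199.7]
tcp_rot: [-179.9, -0.1, 90.1]
ft_force: [0.1, 0.3, 0.1]
finger_gap: 85.6
[ 385.37789546 -226.96504098  200.04349376]
```

View pics/w20.png

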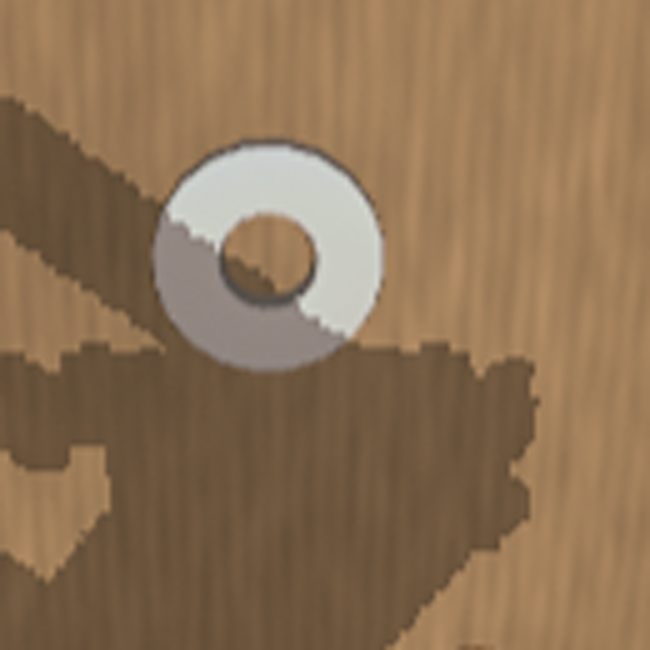

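```bash
python3 - <<'E'
from h import *
d=np.load("w20.npz");print(p2w(d,253.3,171.1,14))
E
python3 -m jog '[[0.002,-0.003,0.2,0,0,0],[0.002,-0.003,0.4,0,0,0],[0.002,-0.003,0.55,0,0,0],[0.002,-0.003,0.7,0,0,0],[0.002,-0.003,0.77,0,0,0],[0.002,-0.003,0.796,0,0,0],[0.002,-0.003,0.796,0,0,0],[0.002,-0.003,0.796,0,0,0]]' 1 ; python3 -m jog '[[0,0,0,0,0,0],[0,0,0,0,0,0],[0,0,0,0,0,0],[0,0,0,0,0,0],[0,0,0,0,0,0]]' 0 50; python3 - <<'E'
from h import *
d=r.snapshot("wrist");cv2.imwrite("pics/w21.png",d["pixels"][:,:,::-1])
E
```

```text
[ 383.72033158 -226.19285295   14.        ]
time: 27.6
tool_pos: [385.8, -227.4, 2.7]
tcp_rot: [179.9, 0.1, 90.3]
ft_force: [0.6, 0.2, 0.0]
finger_gap: 85.3
time: 28.1
tool_pos: [385.6, -228.0, 3.8]
tcp_rot: [179.9, 0.1, 90.2]
ft_force: [-5.1, 4.3, 15.2]
finger_gap: 57.2
```

View pics/w21.png

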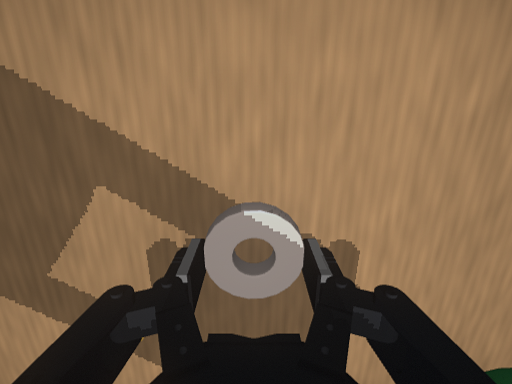

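```bash
python3 -m jog '[[0,0,-0.05,0,0,0],[0,0,-0.2,0,0,0],[0,0,-0.4,0,0,0],[0,0,-0.6,0,0,0],[0,0,-0.8,0,0,0],[0.3,0.3,-0.8,0,0,0],[0.5,0.5,-0.8,0,0,0],[0.7,0.618,-0.8,0,0,0],[0.7,0.618,-0.8,0,0,0],[0.7,0.618,-0.8,0,0,0]]';  python3 -m jog '[[0.1,0,0,0,0,0],[0.17,0,0,0,0,0],[0.17,0,0,0,0,0],[0.17,0,0,0,0,0]]'; python3 - <<'E'
from h import *
d=r.snapshot("wrist");np.savez("w22.npz",**d)
crop(d,"w22c",190,180,320,320,5)
row(540.3,-9.7,162.4,90.2)
E
```

```text
time: 29.15
tool_pos: [539.9, -49.1, 202.7]
tcp_rot: [179.9, -0.0, 90.3]
ft_force: [0.8, -1.2, -1.0]
finger_gap: 56.7
time: 29.55
tool_pos: [538.3, -9.3, 202.3]
tcp_rot: [179.9, 0.0, 90.2]
ft_force: [0.2, -0.4, -0.0]
finger_gap: 56.8
row [0.0004, 0.0079, 0.1591, 0.0002, 0.0002, -0.0001] pos [538.3  -9.8 202.2] [1.7996e+02 3.0000e-02 9.0190e+01]
```

View pics/w22c.png

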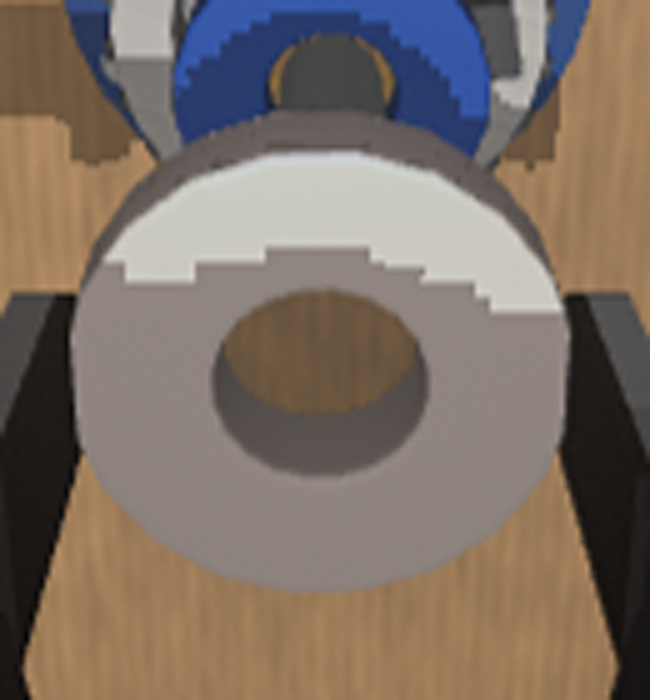

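```bash
python3 -m jog '[[-0.0075,0.008,0.05,0,0,0],[-0.0075,0.008,0.12,0,0,0],[-0.0075,0.008,0.158,0,0,0],[-0.0075,0.008,0.158,0,0,0],[-0.0075,0.008,0.158,0,0,0]]';  python3 - <<'E'
from h import *
s=r.sense();print(s["tool_pos"],s["ft_force"])
d=r.snapshot("wrist");np.savez("w23.npz",**d)
crop(d,"w23c",190,180,320,320,5)
E
```

```text
time: 30.1
tool_pos: [540.1, -11.5, 161.8]
tcp_rot: [-180.0, -0.0, 90.2]
ft_force: [0.1, -0.7, -0.2]
finger_gap: 56.7
[540.06825188 -11.51536242 161.83821347] [ 0.13108472 -0.6557252  -0.1905217 ]
```

View pics/w23c.png

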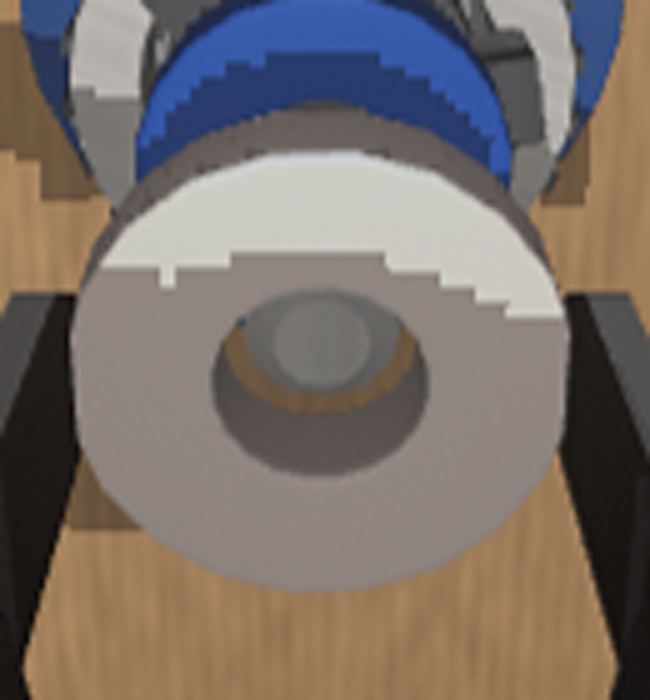

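```bash
python3 -m jog '[[0,0,0.015,0,0,0],[0,0,0.03,0,0,0],[0,0,0.045,0,0,0],[0,0,0.06,0,0,0],[0,0,0.06,0,0,0]]';python3 -m jog '[[0,0,0.02,0,0,0],[0,0,0.04,0,0,0],[0,0,0.06,0,0,0],[0,0,0.08,0,0,0],[0,0,0.1,0,0,0],[0,0,0.1,0,0,0]]'
```

```text
time: 30.65
tool_pos: [539.7, -11.0, 146.2]
tcp_rot: [-179.9, -0.0, 90.2]
ft_force: [-0.4, -0.3, -1.1]
finger_gap: 57.1
time: 31.25
tool_pos: [539.6, -11.0, 120.9]
tcp_rot: [-179.9, -0.0, 90.2]
ft_force: [-0.8, -0.3, -0.7]
finger_gap: 56.8
```

Next I release, retreat, and fly towards orange. Orange is vivid at (532,180) in the s19 crop, and brown at (678,190) is the lookalike.

```bash
python3 -m jog '[[0,0,0.006,0,0,0],[0,0,0.006,0,0,0],[0,0,0.006,0,0,0],[0,0,0.006,0,0,0],[0,0,0.006,0,0,0]]' 1;python3 -m jog '[[0,0,-0.1,0,0,0],[0,0,-0.3,0,0,0],[-0.1,0,-0.4,0,0,0],[-0.2,0,-0.4,0,0,0],[-0.2,0,-0.4,0,0,0],[-0.2,0,-0.4,0,0,0]]'; python3 - <<'E'
from h import *
d=r.snapshot("wrist");cv2.imwrite("pics/w24.png",d["pixels"][:,:,::-1]);np.savez("w24.npz",**d)
d=r.snapshot("side");crop(d,"s24",190,110,350,230,5)
row(444.5,-374,200,90)
E
```

```text
time: 31.75
tool_pos: [540.4, -11.1, 120.8]
tcp_rot: [180.0, 0.0, 90.2]
ft_force: [-0.5, 0.1, 0.1]
finger_gap: 85.7
time: 32.35
tool_pos: [540.2, -61.3, 220.4]
tcp_rot: [-180.0, -0.0, 90.1]
ft_force: [1.1, -0.3, -0.8]
finger_gap: 85.4
row [-1.2529, -0.3862, 0.0788, -0.0004, -0.0002, 0.0011] pos [540.  -60.5 219.8] [-1.7993e+02 -4.0000e-02  9.0200e+01]
```

View pics/s24.png

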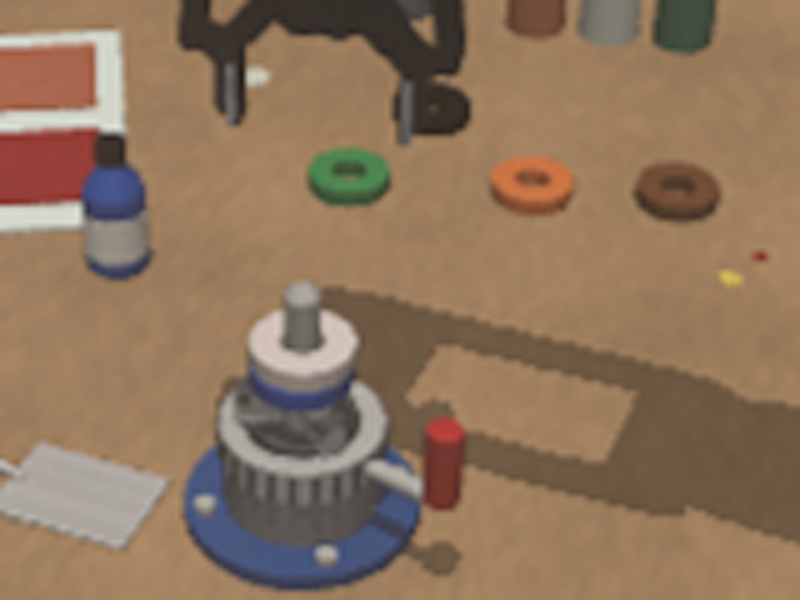

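View pics/w24.png

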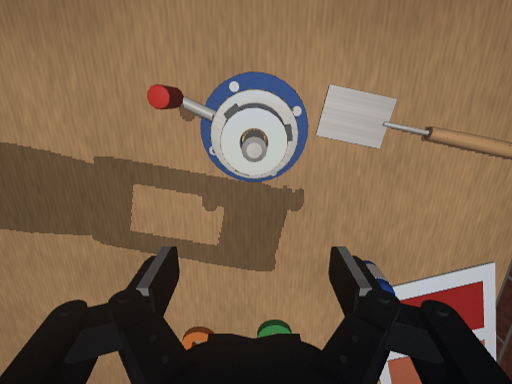

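White is stacked on blue. Next is orange.

```bash
python3 -m jog '[[-1,-0.386,0.08,0,0,0],[-1,-0.386,0.08,0,0,0],[-1,-0.386,0.08,0,0,0],[-1,-0.386,0.08,0,0,0],[-1,-0.386,0.08,0,0,0],[-1,-0.386,0.08,0,0,0],[-1,-0.386,0.08,0,0,0]]' 1;python3 -m jog '[[-0.253,0,0,0,0,0],[-0.253,0,0,0,0,0],[-0.253,0,0,0,0,0],[-0.253,0,0,0,0,0],[-0.253,0,0,0,0,0]]'; python3 - <<'E'
from h import *
d=r.snapshot("wrist");crop(d,"w25",150,110,350,250,4);np.savez("w25.npz",**d)
print(r.sense()["tool_pos"])
E
```

```text
time: 33.15
tool_pos: [443.4, -312.9, 199.4]
tcp_rot: [-179.9, -0.0, 90.0]
ft_force: [-0.0, 1.4, 0.7]
finger_gap: 85.6
time: 33.65
tool_pos: [445.6, -373.0, 200.5]
tcp_rot: [-180.0, -0.0, 90.3]
ft_force: [-0.5, -0.2, -0.2]
finger_gap: 85.3
[ 445.50613785 -373.15173038  200.57311241]
```

View pics/w25.png

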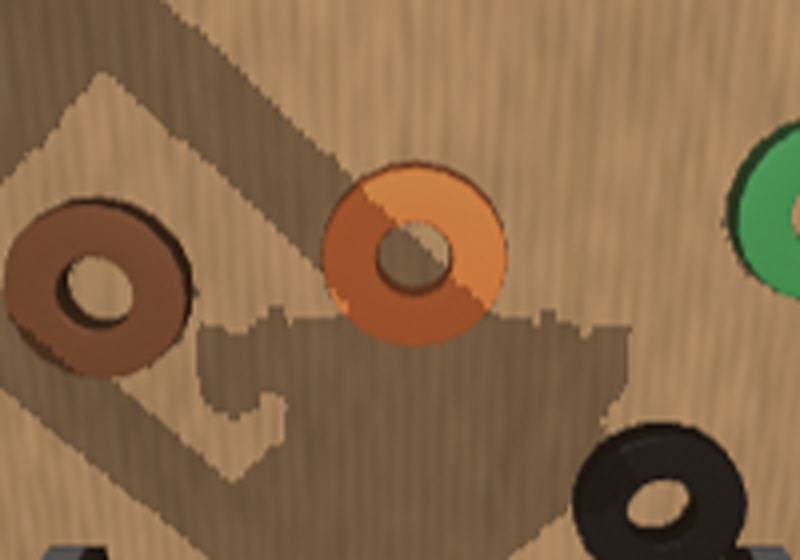

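```bash
python3 -m jog '[[-0.009,-0.004,0.2,0,0,0],[-0.009,-0.004,0.4,0,0,0],[-0.009,-0.004,0.55,0,0,0],[-0.009,-0.004,0.7,0,0,0],[-0.009,-0.004,0.77,0,0,0],[-0.009,-0.004,0.796,0,0,0],[-0.009,-0.004,0.796,0,0,0],[-0.009,-0.004,0.796,0,0,0]]' 1 ; python3 -m jog '[[0,0,0,0,0,0],[0,0,0,0,0,0],[0,0,0,0,0,0],[0,0,0,0,0,0],[0,0,0,0,0,0]]' 0 50; python3 - <<'E'
from h import *
d=r.snapshot("wrist");cv2.imwrite("pics/w26.png",d["pixels"][:,:,::-1])
E
```

```text
time: 34.5
tool_pos: [445.0, -377.5, 3.2]
tcp_rot: [179.9, 0.1, 90.2]
ft_force: [-0.9, 0.5, 1.2]
finger_gap: 85.7
time: 35.0
tool_pos: [445.0, -377.9, 3.5]
tcp_rot: [179.9, 0.1, 90.2]
ft_force: [-1.2, 1.5, 7.2]
finger_gap: 56.6
```

View pics/w26.png

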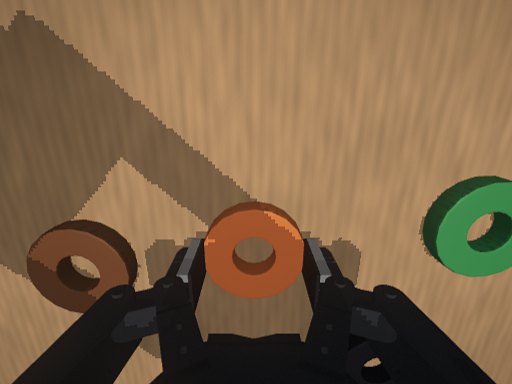

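```bash
python3 -m jog '[[0,0,-0.05,0,0,0],[0,0,-0.2,0,0,0],[0,0,-0.4,0,0,0],[0,0,-0.6,0,0,0],[0,0,-0.8,0,0,0],[0.3,0.2,-0.82,0,0,0],[0.5,0.3,-0.82,0,0,0],[0.7,0.38,-0.82,0,0,0],[0.9,0.38,-0.82,0,0,0],[0.9,0.38,-0.82,0,0,0]]';  python3 -m jog '[[0.15,0,0,0,0,0],[0.3,0,0,0,0,0],[0.45,0,0,0,0,0],[0.56,0,0,0,0,0],[0.56,0,0,0,0,0],[0.56,0,0,0,0,0]]'; python3 - <<'E'
from h import *
d=r.snapshot("wrist");np.savez("w27.npz",**d)
crop(d,"w27c",190,180,320,320,5)
row(540.3,-11.3,163,90.2)
E
```

```text
time: 36.05
tool_pos: [538.6, -149.6, 207.7]
tcp_rot: [179.9, 0.0, 90.2]
ft_force: [0.5, -0.7, 0.6]
finger_gap: 56.6
time: 36.65
tool_pos: [537.8, -11.3, 207.5]
tcp_rot: [179.9, 0.0, 90.3]
ft_force: [-0.4, 0.1, 0.1]
finger_gap: 56.2
row [0.0032, 0.0097, 0.177, 0.0002, 0.0002, 0.0001] pos [537.8 -12.1 207.3] [1.7996e+02 3.0000e-02 9.0210e+01]
```

View pics/w27c.png

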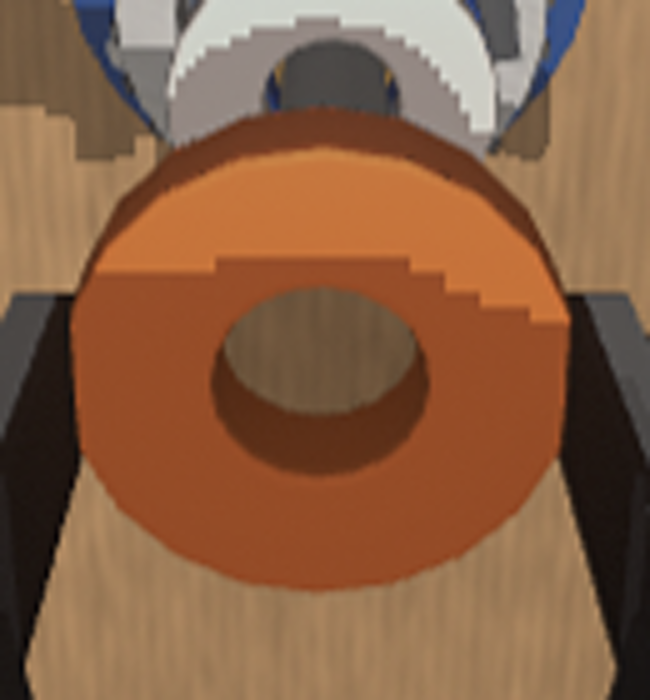

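```bash
python3 -m jog '[[0.002,0.009,0.05,0,0,0],[0.002,0.009,0.12,0,0,0],[0.002,0.009,0.178,0,0,0],[0.002,0.009,0.178,0,0,0],[0.002,0.009,0.178,0,0,0]]';  python3 - <<'E'
from h import *
s=r.sense();print(s["tool_pos"],s["ft_force"])
d=r.snapshot("wrist");np.savez("w28.npz",**d)
crop(d,"w28c",190,180,320,320,5)
E
```

```text
time: 37.2
tool_pos: [539.6, -11.6, 161.4]
tcp_rot: [-179.9, -0.0, 90.1]
ft_force: [-0.7, 1.1, 0.0]
finger_gap: 56.3
[539.58588406 -11.58505262 161.40591993] [-0.67636908  1.09607607  0.00800252]
```

View pics/w28c.png

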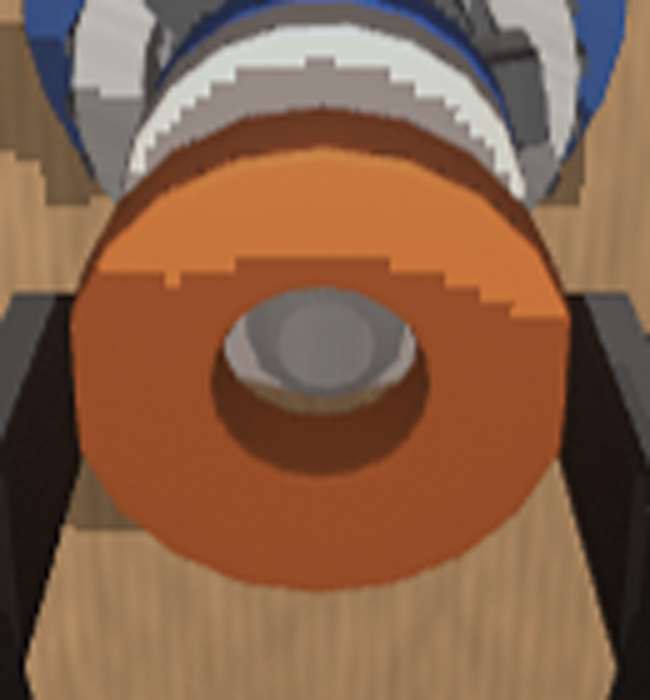

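```bash
python3 -m jog '[[0,0,0.015,0,0,0],[0,0,0.03,0,0,0],[0,0,0.05,0,0,0],[0,0,0.07,0,0,0],[0,0,0.09,0,0,0],[0,0,0.1,0,0,0],[0,0,0.1,0,0,0]]'; python3 -m jog '[[0,0,0.008,0,0,0],[0,0,0.008,0,0,0]]'; python3 -m jog '[[0,0,0,0,0,0],[0,0,0,0,0,0],[0,0,0,0,0,0],[0,0,0,0,0,0]]' 1;python3 -m jog '[[0,0,-0.1,0,0,0],[0,0,-0.3,0,0,0],[-0.1,0,-0.35,0,0,0],[-0.2,0,-0.35,0,0,0],[-0.2,0,-0.35,0,0,0],[-0.2,0,-0.35,0,0,0]]'; python3 - <<'E'
from h import *
d=r.snapshot("side");crop(d,"s29",190,110,350,230,5)
d=r.snapshot("wrist");cv2.imwrite("pics/w29.png",d["pixels"][:,:,::-1])
row(575,-357.5,200,90)
E
```

```text
time: 37.95
tool_pos: [539.6, -11.0, 136.3]
tcp_rot: [-179.9, -0.0, 90.2]
ft_force: [0.0, 0.1, -1.9]
finger_gap: 56.7
time: 38.15
tool_pos: [540.0, -11.1, 134.9]
tcp_rot: [-180.0, 0.0, 90.2]
ft_force: [-0.1, -0.2, -0.6]
finger_gap: 56.4
time: 38.55
tool_pos: [540.1, -11.1, 135.2]
tcp_rot: [180.0, 0.0, 90.2]
ft_force: [-0.5, -0.2, -0.2]
finger_gap: 85.4
time: 39.15
tool_pos: [540.0, -61.3, 222.4]
tcp_rot: [-180.0, -0.0, 90.1]
ft_force: [-0.7, 0.6, 0.9]
finger_gap: 85.4
row [-1.1886, 0.1364, 0.0872, -0.0003, -0.0002, 0.0011] pos [539.9 -60.5 222. ] [-1.7995e+02 -3.0000e-02  9.0200e+01]
```

View pics/s29.png

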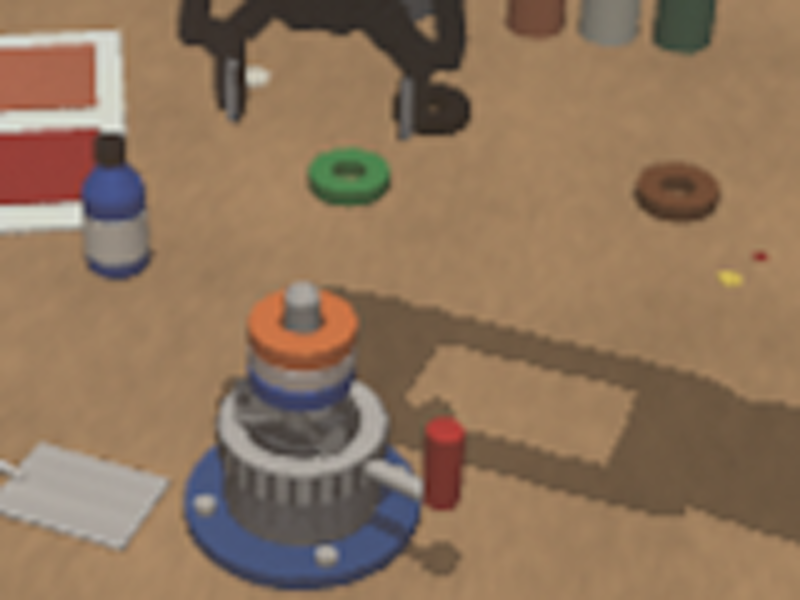

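View pics/w29.png

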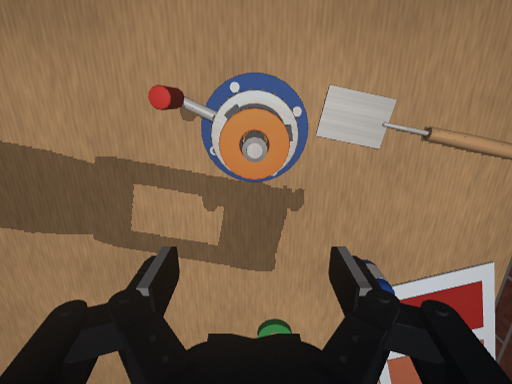

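Three are stacked. Next is green.

```bash
python3 -m jog '[[-1,0.136,0.085,0,0,0],[-1,0.136,0.085,0,0,0],[-1,0.136,0.085,0,0,0],[-1,0.136,0.085,0,0,0],[-1,0.136,0.085,0,0,0],[-1,0.136,0.085,0,0,0],[-1,0.136,0.085,0,0,0]]' 1;python3 -m jog '[[-0.189,0,0,0,0,0],[-0.189,0,0,0,0,0],[-0.189,0,0,0,0,0],[-0.189,0,0,0,0,0],[-0.189,0,0,0,0,0]]'; python3 - <<'E'
from h import *
d=r.snapshot("wrist");crop(d,"w30",150,110,350,250,4);np.savez("w30.npz",**d)
print(r.sense()["tool_pos"])
E
```

```text
time: 39.95
tool_pos: [574.6, -311.3, 199.8]
tcp_rot: [-179.9, -0.1, 90.1]
ft_force: [-1.0, 0.2, -0.1]
finger_gap: 85.3
time: 40.45
tool_pos: [575.7, -356.6, 201.8]
tcp_rot: [180.0, -0.0, 90.3]
ft_force: [0.3, -0.0, 0.4]
finger_gap: 85.5
[ 575.66803132 -356.76935634  201.7627181 ]
```

View pics/w30.png

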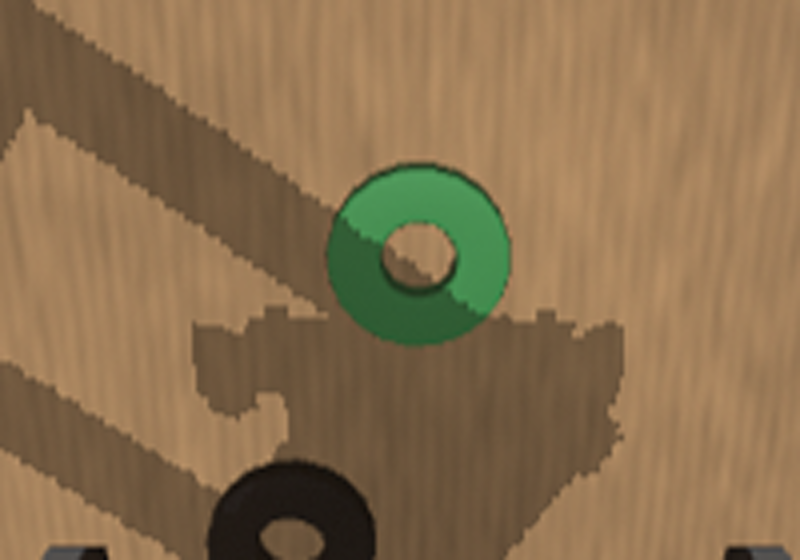

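```bash
python3 -m jog '[[-0.009,0.002,0.2,0,0,0],[-0.009,0.002,0.4,0,0,0],[-0.009,0.002,0.55,0,0,0],[-0.009,0.002,0.7,0,0,0],[-0.009,0.002,0.77,0,0,0],[-0.009,0.002,0.8,0,0,0],[-0.009,0.002,0.8,0,0,0],[-0.009,0.002,0.8,0,0,0]]' 1 ; python3 -m jog '[[0,0,0,0,0,0],[0,0,0,0,0,0],[0,0,0,0,0,0],[0,0,0,0,0,0],[0,0,0,0,0,0]]' 0 50; python3 -m jog '[[0,0,-0.05,0,0,0],[0,0,-0.2,0,0,0],[0,0,-0.4,0,0,0],[0,0,-0.6,0,0,0],[0,0,-0.8,0,0,0],[0.3,0,-0.83,0,0,0],[0.5,-0.1,-0.83,0,0,0],[0.7,-0.14,-0.83,0,0,0],[0.9,-0.14,-0.83,0,0,0],[0.9,-0.14,-0.83,0,0,0]]';python3 - <<'E'
from h import *
d=r.snapshot("wrist");cv2.imwrite("pics/w31.png",d["pixels"][:,:,::-1])
row(540.3,-11.5,203,90.2)
E
```

```text
time: 41.3
tool_pos: [577.3, -361.4, 3.9]
tcp_rot: [179.8, 0.1, 90.2]
ft_force: [1.0, -0.8, 0.2]
finger_gap: 85.3
time: 41.8
tool_pos: [577.1, -361.5, 4.3]
tcp_rot: [179.8, 0.1, 90.2]
ft_force: [-1.8, 1.8, 9.3]
finger_gap: 56.9
time: 42.8
tool_pos: [539.3, -132.5, 210.1]
tcp_rot: [179.9, -0.0, 90.3]
ft_force: [-0.0, 0.3, -0.2]
finger_gap: 56.7
row [0.471, 0.0067, 0.0297, 0.0004, -0.0008, 0.001] pos [ 539.4 -129.3  210.1] [ 1.7993e+02 -1.4000e-01  9.0380e+01]
```

View pics/w31.png

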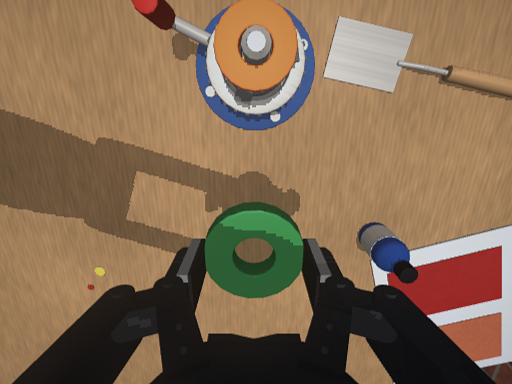

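```bash
python3 -m jog '[[0.15,0.005,0.02,0,0,0],[0.3,0.005,0.03,0,0,0],[0.475,0.005,0.03,0,0,0],[0.475,0.005,0.03,0,0,0],[0.475,0.005,0.03,0,0,0],[0.475,0.005,0.03,0,0,0]]'; python3 - <<'E'
from h import *
d=r.snapshot("wrist");np.savez("w32.npz",**d)
crop(d,"w32c",190,180,320,320,5)
row(540.0,-11.5,166,90.2)
E
```

```text
time: 43.45
tool_pos: [541.0, -17.7, 201.9]
tcp_rot: [180.0, 0.0, 90.2]
ft_force: [1.3, -0.4, -0.2]
finger_gap: 56.7
row [0.0259, -0.0039, 0.143, 0.0002, 0.0001, -0.0004] pos [541.  -18.  201.8] [1.7996e+02 2.0000e-02 9.0130e+01]
```

View pics/w32c.png

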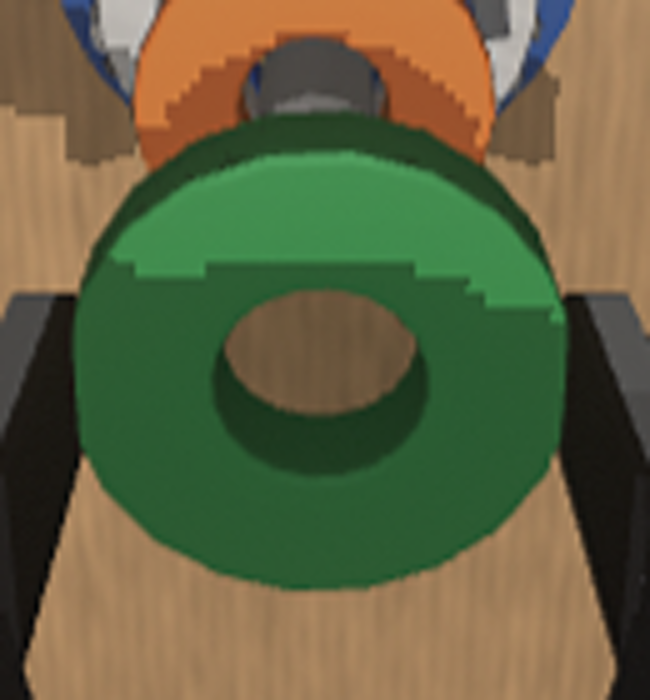

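Same held position as white and orange, so the target is TCP (540, -11.5).

```bash
python3 -m jog '[[0.026,-0.004,0.05,0,0,0],[0.026,-0.004,0.12,0,0,0],[0.026,-0.004,0.158,0,0,0],[0.026,-0.004,0.158,0,0,0],[0.026,-0.004,0.158,0,0,0]]';  python3 - <<'E'
from h import *
s=r.sense();print(s["tool_pos"],s["ft_force"])
d=r.snapshot("wrist");np.savez("w33.npz",**d)
crop(d,"w33c",190,180,320,320,5)
E
```

```text
time: 44.0
tool_pos: [539.5, -10.6, 161.6]
tcp_rot: [-180.0, -0.0, 90.2]
ft_force: [0.8, -1.6, -0.5]
finger_gap: 56.5
[539.53670798 -10.57508324 161.55555543] [ 0.76803496 -1.5954068  -0.5307757 ]
```

View pics/w33c.png

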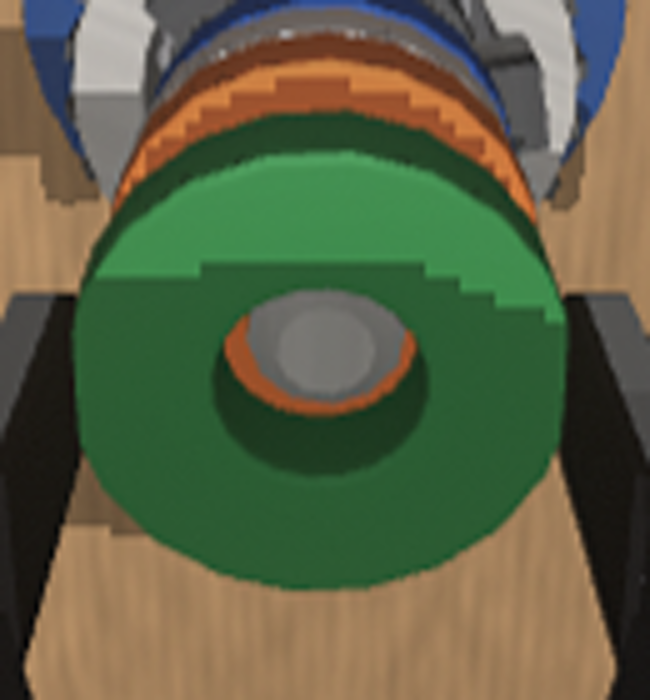

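```bash
python3 -m jog '[[0,0.002,0.015,0,0,0],[0,0.002,0.03,0,0,0],[0,0.002,0.045,0,0,0],[0,0.002,0.05,0,0,0],[0,0.002,0.05,0,0,0]]'; python3 -m jog '[[0,0,0,0,0,0],[0,0,0,0,0,0],[0,0,0,0,0,0],[0,0,0,0,0,0]]' 1;python3 -m jog '[[0,0,-0.1,0,0,0],[0,0,-0.3,0,0,0],[-0.1,0,-0.3,0,0,0],[-0.2,0,-0.3,0,0,0],[-0.2,0,-0.3,0,0,0],[-0.2,0,-0.3,0,0,0]]'; python3 - <<'E'
from h import *
d=r.snapshot("side");crop(d,"s34",190,110,350,230,5)
d=r.snapshot("wrist");crop(d,"w34",150,60,350,220,4)
d=r.snapshot("top");crop(d,"t34",60,170,320,290,3)
row(412,240,230,90)
E
```

```text
time: 44.55
tool_pos: [540.0, -10.3, 148.9]
tcp_rot: [-180.0, -0.0, 90.2]
ft_force: [0.1, -0.9, 0.6]
finger_gap: 56.5
time: 44.95
tool_pos: [540.4, -10.4, 149.5]
tcp_rot: [180.0, 0.0, 90.2]
ft_force: [0.3, -0.5, -0.3]
finger_gap: 85.3
time: 45.55
tool_pos: [540.3, -60.6, 224.2]
tcp_rot: [-180.0, -0.0, 90.1]
ft_force: [0.5, 0.8, -0.4]
finger_gap: 85.7
row [1.2006, -0.5085, -0.0232, -0.0002, -0.0001, 0.0012] pos [540.3 -59.6 224. ] [-1.7997e+02 -2.0000e-02  9.0220e+01]
```

View pics/s34.png

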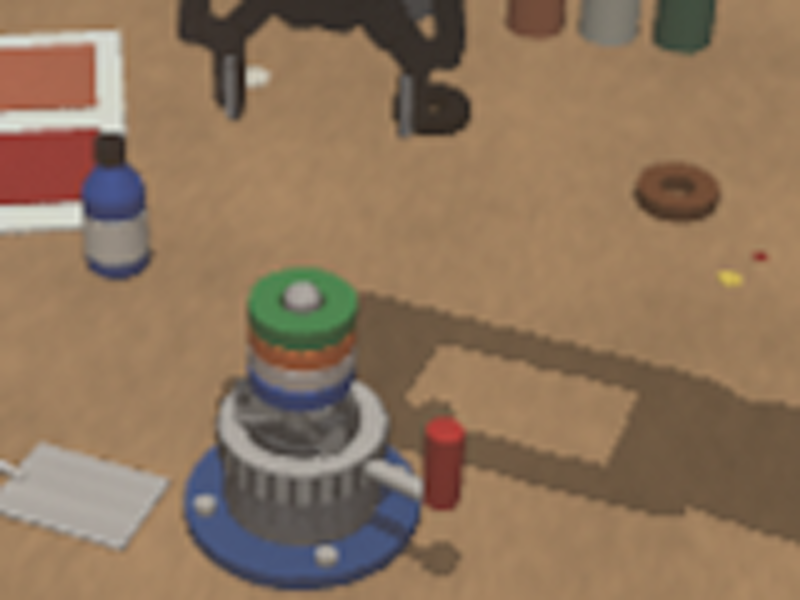

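View pics/w34.png

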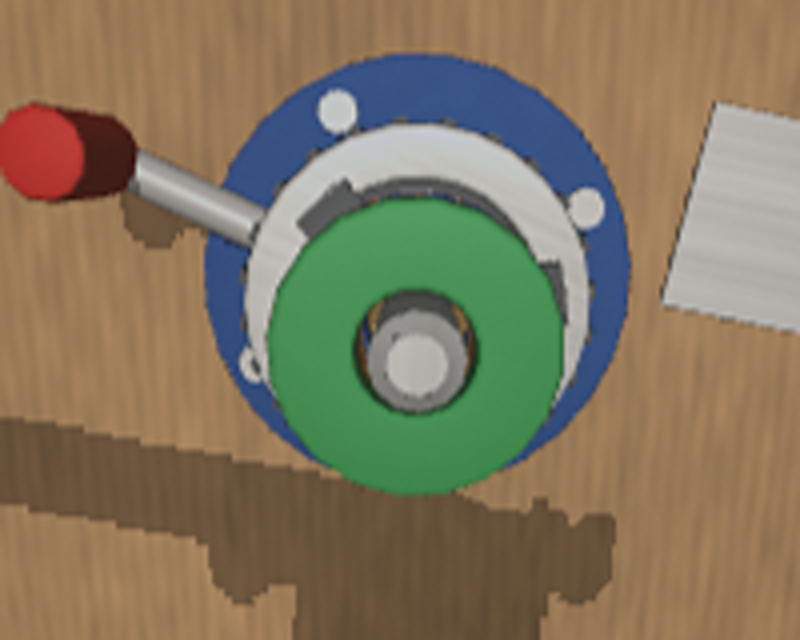

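```bash
python3 -m jog '[[0.2,-0.1,-0.03,0,0,0],[0.4,-0.2,-0.03,0,0,0],[1,-0.508,-0.03,0,0,0],[1,-0.508,-0.03,0,0,0],[1,-0.508,-0.03,0,0,0],[1,-0.508,-0.03,0,0,0],[1,-0.508,-0.03,0,0,0],[1,-0.508,-0.03,0,0,0]]' 0.6;python3 -m jog '[[0.3,0,0,0,0,0],[0.3,0,0,0,0,0],[0.3,0,0,0,0,0],[0.3,0,0,0,0,0],[0.3,0,0,0,0,0]]'; python3 - <<'E'
from h import *
d=r.snapshot("wrist");cv2.imwrite("pics/w35.png",d["pixels"][:,:,::-1]);crop(d,"w35c",170,90,340,240,4);np.savez("w35.npz",**d)
print(r.sense()["tool_pos"])
E
```

```text
time: 46.5
tool_pos: [412.1, 190.1, 231.8]
tcp_rot: [180.0, 0.0, 90.4]
ft_force: [0.0, -1.7, -0.3]
finger_gap: 51.3
time: 47.0
tool_pos: [412.7, 263.0, 231.6]
tcp_rot: [-180.0, 0.0, 90.1]
ft_force: [0.2, -0.3, 0.8]
finger_gap: 51.2
[412.71532106 263.04769349 231.68115486]
```

View pics/w35.png

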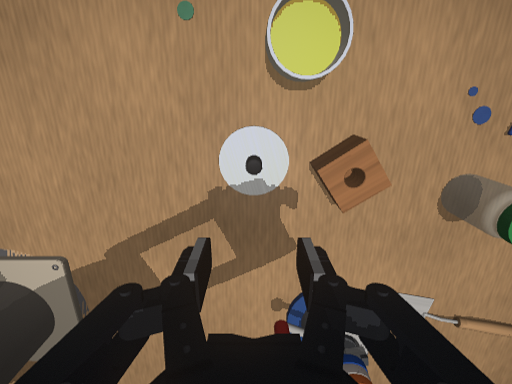

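View pics/w35c.png

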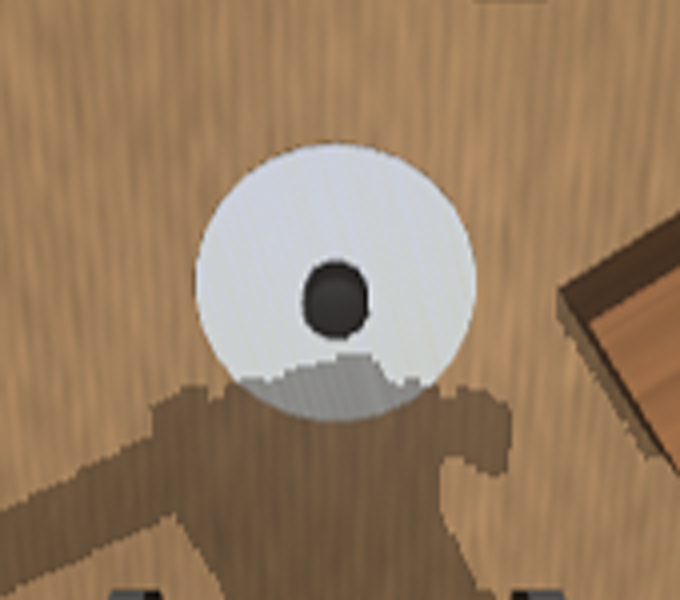

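```bash
python3 - <<'E'
from h import *
d=np.load("w35.npz")
f=lambda x,y,z:p2w(d,(x+.5)/4-.5+170,(y+.5)/4-.5+90,z).round(1)
c=f(336,282,12);print(c,f(336,304,42),f(196,282,12),f(476,282,12))
row(468,410,232,90)
E
```

```text
[412.1 270.7  12. ] [412.2 270.   42. ] [363.6 270.5  12. ] [460.7 270.8  12. ]
row [0.5874, 0.2222, -0.0016, -0.0001, 0.0001, 0.0006] pos [412.7 263.  231.7] [-1.7999e+02  3.0000e-02  9.0100e+01]
```

```bash
python3 -m jog '[[0.58,0.222,0,0,0,0],[0.58,0.222,0,0,0,0],[0.58,0.222,0,0,0,0],[0.58,0.222,0,0,0,0],[0.58,0.222,0,0,0,0],[0.58,0.222,0,0,0,0]]'; python3 - <<'E'
from h import *
d=r.snapshot("wrist");crop(d,"w36c",170,90,340,240,4);np.savez("w36.npz",**d)
print(r.sense()["tool_pos"])
E
```

```text
time: 47.65
tool_pos: [467.6, 408.1, 232.0]
tcp_rot: [180.0, 0.0, 90.1]
ft_force: [0.2, -0.2, -0.1]
finger_gap: 51.4
[467.59332253 407.94882271 232.46192732]
```

View pics/w36c.png

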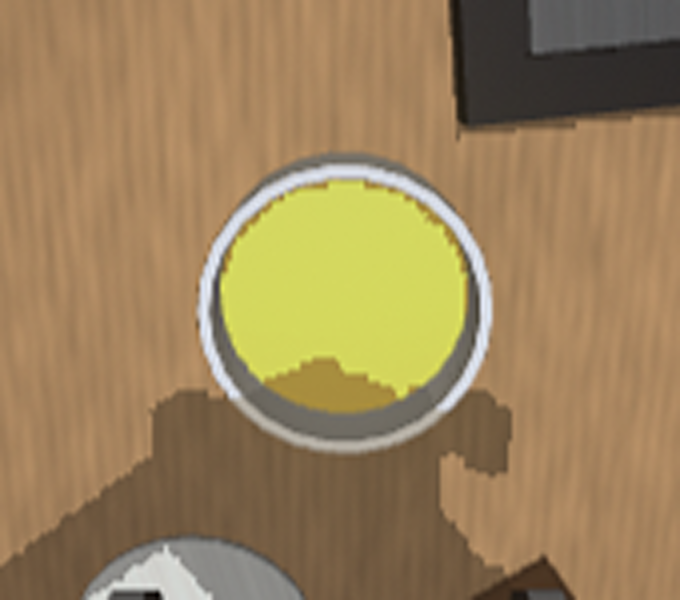

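```bash
python3 - <<'E'
from h import *
d=np.load("w36.npz")
f=lambda x,y,z:p2w(d,(x+.5)/4-.5+170,(y+.5)/4-.5+90,z).round(1)
print(f(345,308.5,60),f(198,308,60),f(492,308,60),f(345,164,60),f(345,453,60))
row(412.2,270.3,150,90)
E
```

```text
[469.9 417.8  60. ] [425.2 417.8  60. ] [514.5 418.1  60. ] [469.6 460.8  60. ] [470.1 370.7  60. ]
row [-0.5501, -0.2229, 0.3297, 0.0002, 0.0, 0.0007] pos [467.6 407.9 232.5] [179.96   0.    90.12]
```

```bash
python3 - <<'E'
from h import *
d=np.load("w35.npz")
f=lambda x,y,z:p2w(d,(x+.5)/4-.5+170,(y+.5)/4-.5+90,z).round(1)
print(f(336,143,12),f(336,421,12))
E
python3 -m jog '[[-0.551,-0.222,0,0,0,0],[-0.551,-0.222,0,0,0,0],[-0.551,-0.222,0,0,0,0],[-0.551,-0.222,0.3,0,0,0],[-0.551,-0.222,0.4,0,0,0],[-0.551,-0.222,0.5,0,0,0],[-0.551,-0.222,0.5,0,0,0]]' 0.6;python3 - <<'E'
from h import *
d=r.snapshot("wrist");cv2.imwrite("pics/w37.png",d["pixels"][:,:,::-1])
row(412.2,270.3,20,90)
E
```

```text
[412.  317.5  12. ] [412.3 219.5  12. ]
time: 48.4
tool_pos: [409.3, 268.7, 103.4]
tcp_rot: [-179.7, 0.2, 90.1]
ft_force: [-0.8, -0.2, 0.5]
finger_gap: 50.9
row [0.0021, 0.0053, 0.3447, -0.0006, 0.0004, 0.0006] pos [411.  269.9 106.2] [-1.7988e+02  7.0000e-02  9.0110e+01]
```

View pics/w37.png

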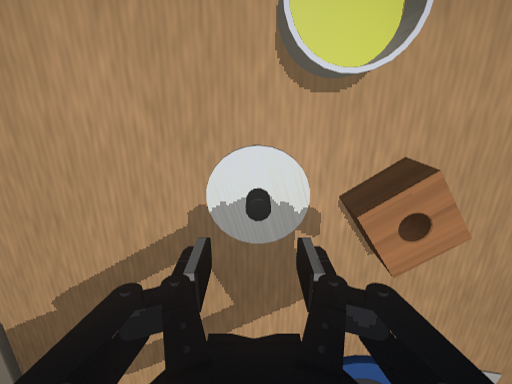

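```bash
python3 -m jog '[[0,0.004,0.15,0,0,0],[0,0.004,0.28,0,0,0],[0,0.004,0.345,0,0,0],[0,0.004,0.345,0,0,0],[0,0.004,0.345,0,0,0]]' 0.6; python3 -m jog '[[0,0,0,0,0,0],[0,0,0,0,0,0],[0,0,0,0,0,0],[0,0,0,0,0,0],[0,0,0,0,0,0]]' 0 60; python3 -m jog '[[0,0,-0.05,0,0,0],[0,0,-0.2,0,0,0],[0,0,-0.35,0,0,0],[0,0,-0.5,0,0,0],[0,0,-0.5,0,0,0],[0,0,-0.5,0,0,0]]' ;python3 - <<'E'
from h import *
d=r.snapshot("wrist");cv2.imwrite("pics/w38.png",d["pixels"][:,:,::-1]);np.savez("w38.npz",**d)
d=r.snapshot("side");crop(d,"s38",130,180,330,370,4)
s=r.sense();print(s["tool_pos"],s["ft_force"],s["wrist_torque"])
E
```

```text
time: 48.95
tool_pos: [415.0, 272.1, 23.1]
tcp_rot: [179.8, -0.1, 90.2]
ft_force: [0.4, 1.2, 0.3]
finger_gap: 51.5
time: 49.45
tool_pos: [414.9, 272.3, 22.9]
tcp_rot: [179.8, -0.1, 90.2]
ft_force: [-2.1, -0.7, 9.5]
finger_gap: 19.4
time: 50.05
tool_pos: [414.2, 272.0, 147.6]
tcp_rot: [179.8, -0.1, 90.2]
ft_force: [0.0, -0.4, -1.7]
finger_gap: 19.7
[412.55877338 271.07864049 144.6877201 ] [-0.46439816 -0.77203087 -1.1216311 ] [0.04747869 0.05300754 0.01887819]
```

View pics/w38.png

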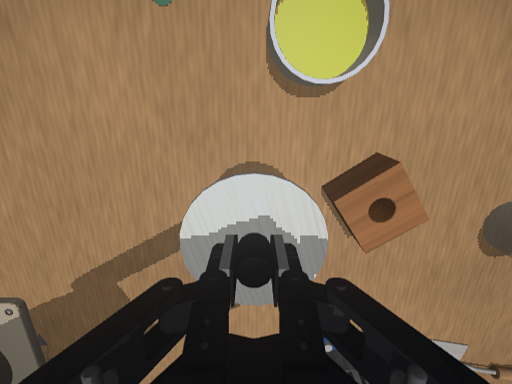

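View pics/s38.png

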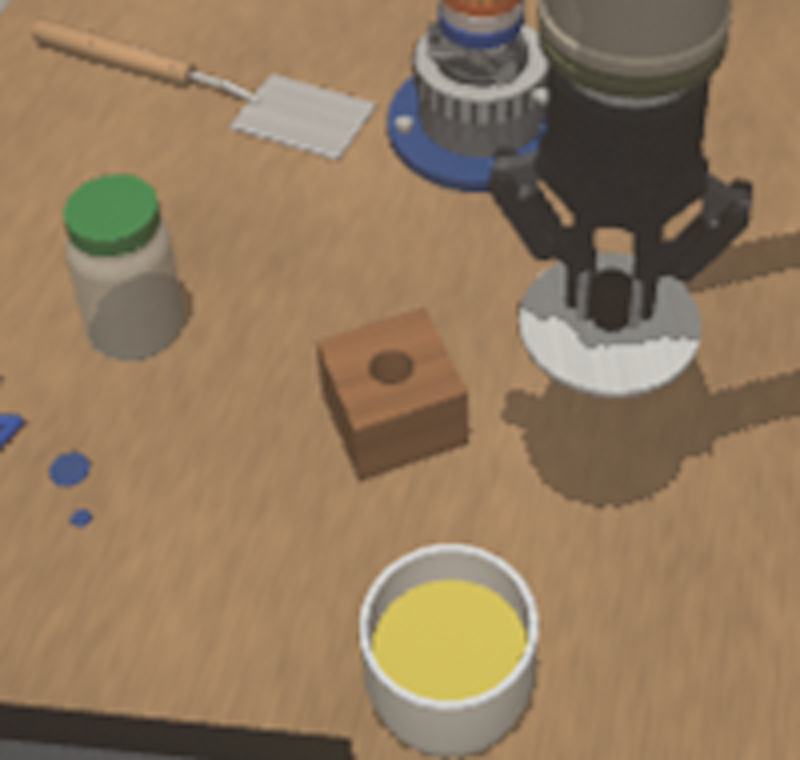

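```bash
python3 - <<'E'
from h import *
d=np.load("w38.npz")
for z in (134,137):
  a,b,c,e=[p2w(d,u,v,z).round(1) for u,v in((180,238),(327,238),(253.5,173.5),(253.5,304.5))]
  print(z,a,b,c,e,(c+e)/2)
print(d["extrinsics"][:3,3])
row(412.6+57.7,271.1+146,145,90)
E
```

```text
134 [365.1 271.3 134. ] [462.9 271.6 134. ] [413.8 315.8 134. ] [414.2 216.7 134. ] [414.   266.25 134.  ]
137 [366. 273. 137.] [462.  273.3 137. ] [413.8 316.6 137. ] [414.2 219.4 137. ] [414. 268. 137.]
[413.41889125 357.7019864  291.55300304]
row [0.5833, 0.2329, -0.002, -0.0005, 0.0002, 0.0011] pos [412.6 271.1 144.7] [-1.7992e+02  4.0000e-02  9.0190e+01]
```

```bash
python3 -m jog '[[0.1,0.04,0,0,0,0],[0.2,0.08,0,0,0,0],[0.35,0.14,0,0,0,0],[0.5,0.2,0,0,0,0],[0.594,0.228,0,0,0,0],[0.594,0.228,0.04,0,0,0],[0.594,0.228,0.1,0,0,0],[0.594,0.228,0.1,0,0,0],[0.594,0.228,0.1,0,0,0]]';python3 - <<'E'
from h import *
d=r.snapshot("wrist");crop(d,"w39",160,120,350,320,3);np.savez("w39.npz",**d)
d=r.snapshot("side");crop(d,"s39",170,270,330,384,5);np.savez("s39.npz",**d)
d=r.snapshot("top");crop(d,"t39",50,180,150,260,7);np.savez("t39.npz",**d)
s=r.sense();print(s["tool_pos"],s["ft_force"])
E
```

```text
time: 51.05
tool_pos: [468.7, 418.4, 118.7]
tcp_rot: [-179.8, 0.1, 90.1]
ft_force: [0.0, -0.0, -1.0]
finger_gap: 19.5
[470.11828037 419.72865276 121.2518371 ] [ 0.74479185  0.88275305 -0.94402369]
```

View pics/w39.png

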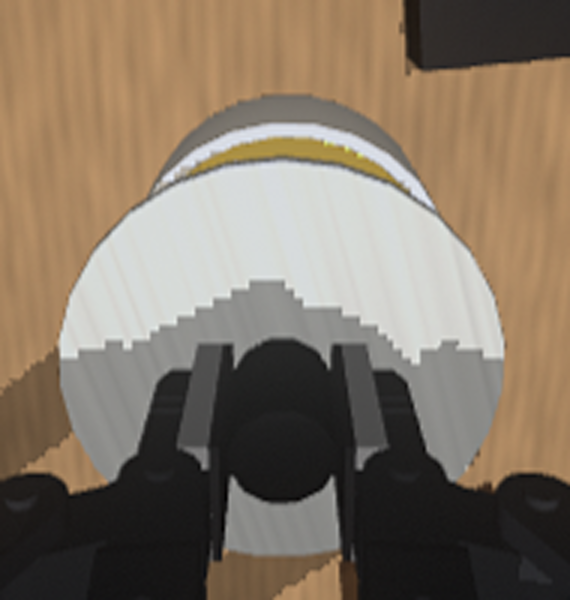

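View pics/s39.png

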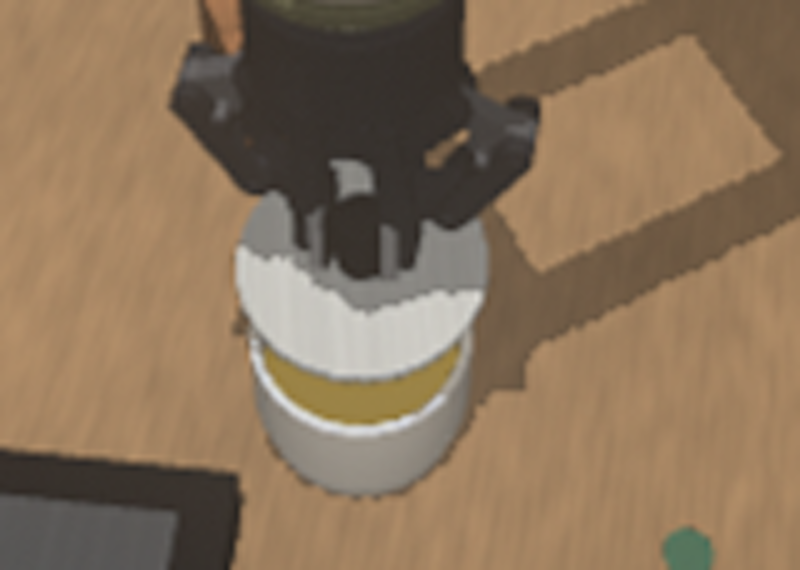

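View pics/t39.png

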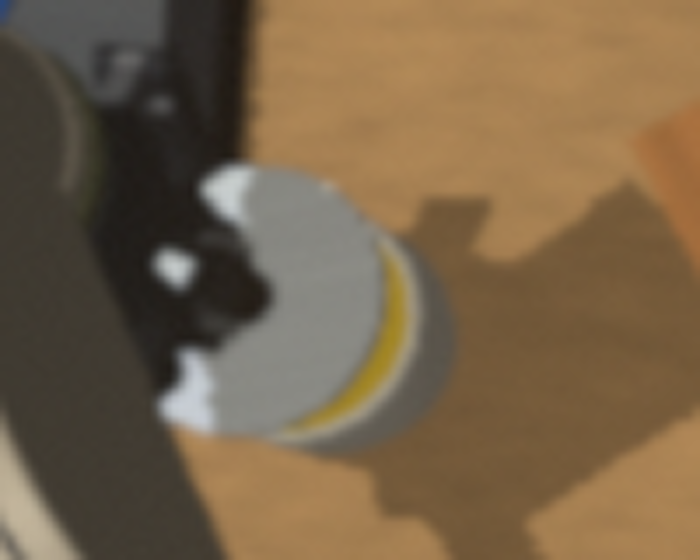

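```bash
python3 - <<'E'
from h import *
d=np.load("w39.npz")
f=lambda x,y,z:p2w(d,(x+.5)/3-.5+160,(y+.5)/3-.5+120,z).round(1)
print(d["extrinsics"][:3,3],"rim",f(292,123,60)-[0,45,0])
for z in(106,109): print(f(60,350,z)[0],f(503,350,z)[0],f(282,158,z)[1],f(282,556,z)[1])
S=np.load("s39.npz")
g=lambda x,y,z:p2w(S,(x+.5)/5-.5+170,(y+.5)/5-.5+270,z).round(1)
print("S lid x",g(236,260,107),g(488,275,107),"near edge",g(362,380,105),"rim near",g(360,435,60), g(360,425,60))
row(470,416,70,90)
E
```

```text
[468.79822695 504.68687096 262.34573663] rim [470.7 415.2  60. ]
419.5 517.0 463.1 363.2
420.5 516.1 463.9 365.9
S lid x [516.5 424.5 107. ] [419.8 411.4 107. ] near edge [458.4 461.8 105. ] rim near [460.1 459.9  60. ] [461. 456.  60.]
row [-0.015, -0.0007, 0.205, 0.0002, -0.0002, 0.0008] pos [470.1 419.7 121.3] [ 1.7996e+02 -3.0000e-02  9.0150e+01]
```

```bash
python3 -m jog '[[0,0,0.04,0,0,0],[0,0,0.08,0,0,0],[0,0,0.12,0,0,0],[0,0,0.14,0,0,0],[0,0,0.14,0,0,0],[0,0,0.14,0,0,0]]';python3 - <<'E'
from h import *
d=r.snapshot("wrist");crop(d,"w40",160,120,350,320,3);np.savez("w40.npz",**d)
d=r.snapshot("side");crop(d,"s40",170,270,330,384,5)
s=r.sense();print(s["tool_pos"],s["ft_force"])
E
```

```text
time: 51.8
tool_pos: [469.7, 420.2, 85.3]
tcp_rot: [-180.0, 0.0, 90.2]
ft_force: [0.9, -0.4, -0.4]
finger_gap: 19.7
[470.14977343 420.42181003  86.07583863] [-0.80471475  0.55263833 -0.62810476]
```

View pics/w40.png

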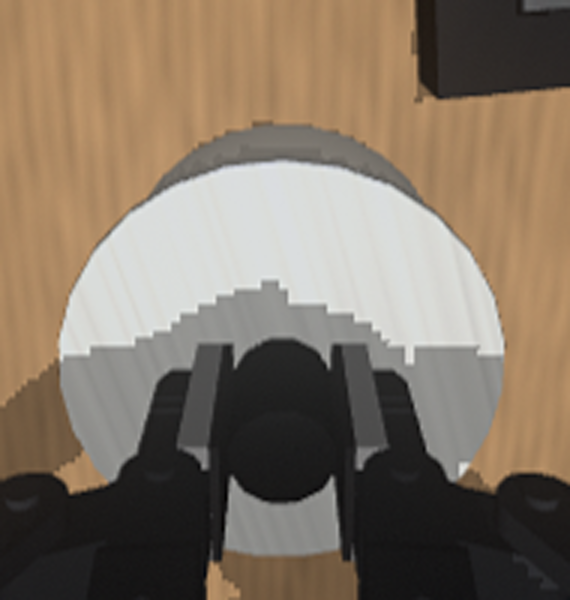

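View pics/s40.png

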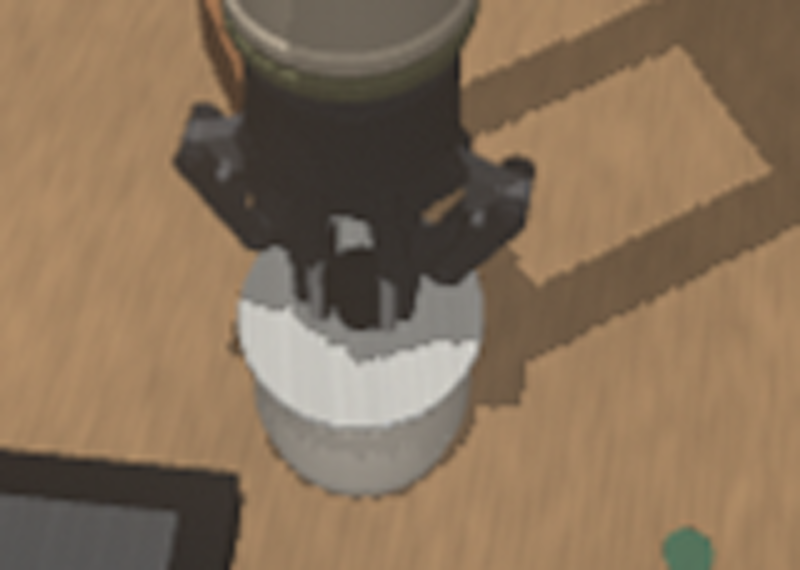

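```bash
python3 -m jog '[[-0.002,0,0.012,0,0,0],[-0.002,0,0.024,0,0,0],[-0.002,0,0.024,0,0,0]]';python3 -m jog '[[0,0,0.008,0,0,0],[0,0,0.012,0,0,0],[0,0,0.012,0,0,0]]'
```

```text
time: 52.2
tool_pos: [469.5, 419.4, 78.9]
tcp_rot: [-180.0, 0.0, 90.2]
ft_force: [0.2, -1.1, -0.8]
finger_gap: 19.6
time: 52.5
tool_pos: [469.7, 419.6, 76.3]
tcp_rot: [-180.0, 0.0, 90.2]
ft_force: [0.7, -1.0, -0.7]
finger_gap: 19.6
```

```bash
python3 -m jog '[[0,0,0.006,0,0,0],[0,0,0.008,0,0,0],[0,0,0.008,0,0,0]]';python3 -m jog '[[0,0,0.004,0,0,0],[0,0,0.008,0,0,0],[0,0,0.008,0,0,0]]'
```

```text
time: 52.8
tool_pos: [470.0, 419.8, 75.9]
tcp_rot: [180.0, -0.0, 90.2]
ft_force: [-3.6, -3.2, 7.8]
finger_gap: 20.0
time: 53.1
tool_pos: [470.0, 419.8, 75.8]
tcp_rot: [180.0, -0.0, 90.2]
ft_force: [-10.3, -7.9, 22.1]
finger_gap: 19.6
```

Contact is at the expected seating height (TCP 75.9 against a predicted 76). I'll release and look.

```bash
python3 -m jog '[[0,0,-0.008,0,0,0],[0,0,-0.008,0,0,0]]'; python3 -m jog '[[0,0,0,0,0,0],[0,0,0,0,0,0],[0,0,0,0,0,0],[0,0,0,0,0,0]]' 0.6;python3 -m jog '[[0,0,-0.15,0,0,0],[0,0,-0.3,0,0,0],[0,0,-0.5,0,0,0],[-0.1,0,-0.62,0,0,0],[-0.1,0,-0.62,0,0,0],[-0.1,0,-0.62,0,0,0]]';python3 - <<'E'
from h import *
d=r.snapshot("wrist");crop(d,"w41",170,70,340,220,4);np.savez("w41.npz",**d)
d=r.snapshot("side");crop(d,"s41",170,270,330,384,5);np.savez("s41.npz",**d)
cv2.imwrite("pics/s41f.png",d["pixels"][:,:,::-1])
s=r.sense();print(s["tool_pos"],s["ft_force"])
E
```

```text
time: 53.3
tool_pos: [470.3, 420.1, 75.9]
tcp_rot: [179.9, -0.1, 90.2]
ft_force: [-2.4, -1.6, 8.2]
finger_gap: 19.9
time: 53.7
tool_pos: [469.6, 419.5, 74.1]
tcp_rot: [-180.0, 0.0, 90.2]
ft_force: [0.2, -0.2, -0.4]
finger_gap: 51.0
time: 54.3
tool_pos: [470.5, 394.7, 230.5]
tcp_rot: [179.9, -0.1, 90.1]
ft_force: [0.4, 0.7, -0.9]
finger_gap: 51.1
[469.19438534 394.41739013 227.69080911] [-0.4259148   0.35966065 -0.26096955]
```

View pics/w41.png

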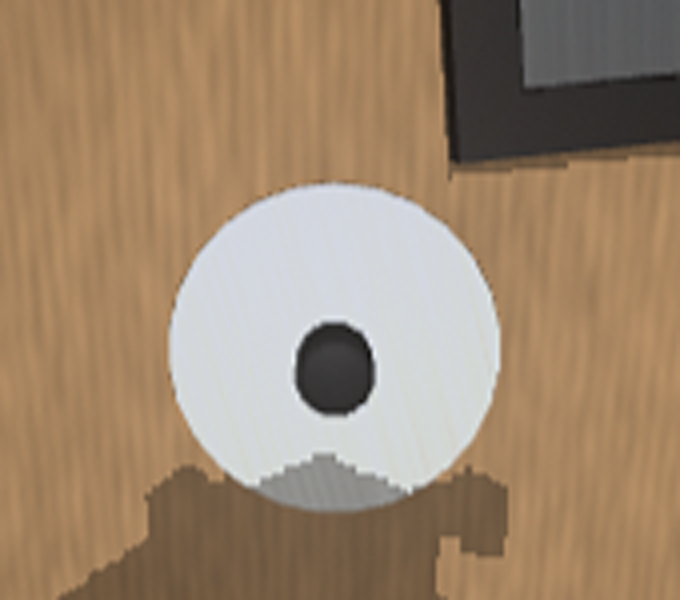

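View pics/s41.png

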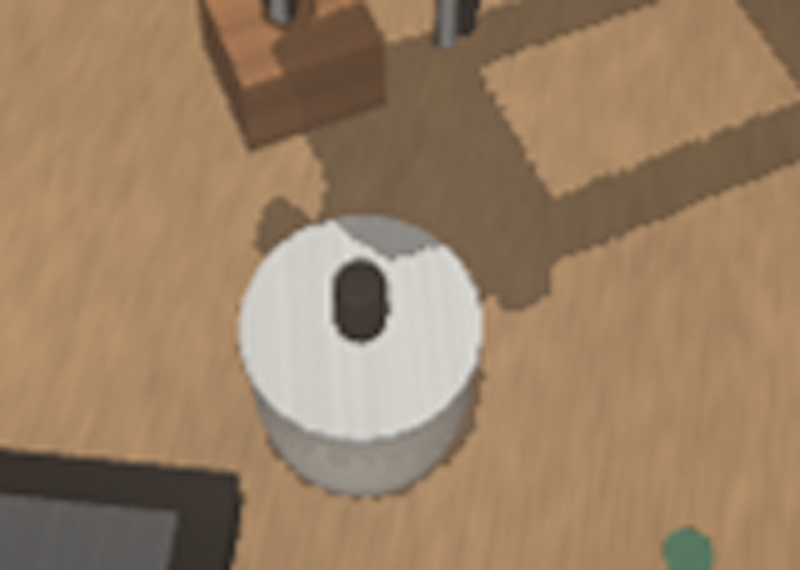

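View pics/s41f.png

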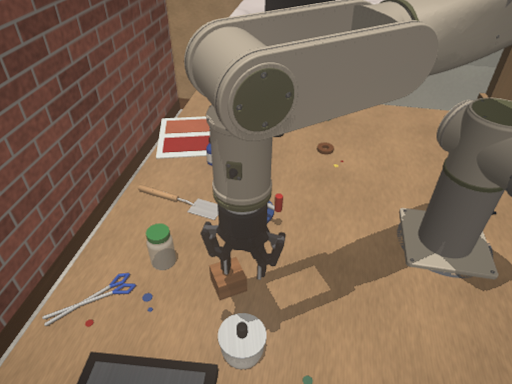

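```bash
python3 - <<'E'
from h import *
d=np.load("w41.npz")
f=lambda x,y,z:p2w(d,(x+.5)/4-.5+170,(y+.5)/4-.5+70,z).round(1)
for z in (65,72): print(z,f(169,347,z),f(500,347,z),f(335,183,z),f(335,512,z))
d=r.snapshot("top");crop(d,"t42",50,150,330,300,2.8) if 0 else cv2.imwrite("pics/t42.png",cv2.resize(d["pixels"][150:300,50:330,::-1],None,fx=2.8,fy=2.8,interpolation=cv2.INTER_CUBIC))
np.savez("t42.npz",**d)
E
```

```text
65 [421.2 418.6  65. ] [518.4 418.9  65. ] [469.8 465.1  65. ] [470.1 367.2  65. ]
72 [422.3 420.   72. ] [517.3 420.3  72. ] [469.8 465.4  72. ] [470.1 369.7  72. ]
```

View pics/t42.png

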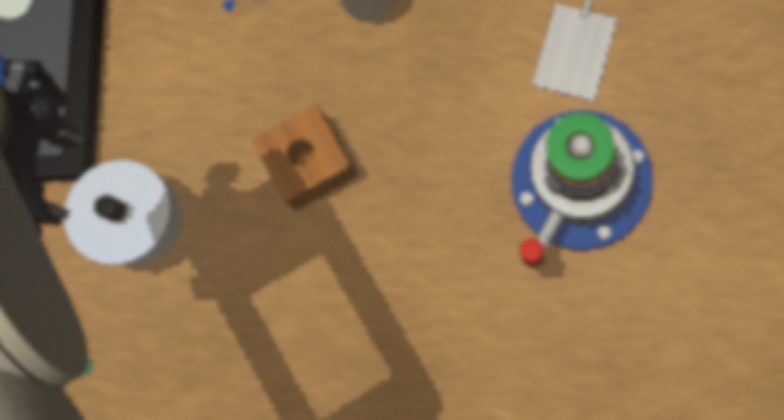

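```bash
python3 - <<'E'
from h import *
d=np.load("t42.npz")
k=p2w(d,531.5/2.8-.5+50,252.5/2.8-.5+150,110);print(k, "angle",np.degrees(np.arctan2(k[1]+15,k[0]-540)))
print((-111.2-np.degrees(np.arctan2(k[1]+15,k[0]-540)))%360*np.pi/180)
s=r.sense();print(s["time"],s["tool_pos"],s["ft_force"])
r.hand_in()
E
```

```text
[451.57288096  25.06199419 110.        ] angle 155.62704939742108
1.6261747618130367
54.45 [468.95812518 394.41566432 227.22580926] [ 0.91042638 -0.30482373 -0.37299602]
the job is handed in; nothing more can be done
```

I handed the job in after 54 s with every step done. No verdict is reported, so what follows rests on my last pictures and force readings.

**What was done:**
- The arbor went into the open chuck, with its foot touching the bore floor at the predicted height.
- I turned the lever clockwise to about 1.66 rad by the tool's path, before any wheel went on.
- All four wheels were present. I stacked blue, white, orange and green on the collar, and left the black and brown lookalike rings alone.
- The lid is in the wax pot.

**Last checks:**
- **Wheels:** the stack looks flat and centred on the shaft in the side and wrist pictures.
- **Lid:** it measured within about 1 mm of the pot's centre. Its height fits being seated, and it looks level.
- **Lever:** the last top picture gives about 1.63 rad, close to the tool-path figure and well above the 1.38 rad needed.
- **Other objects:** I never touched the jar, the paint bottle or the scraper, and they looked unmoved. The arm hid part of the paint bottle in the final side picture.

**Failures and disagreements:**
- The first grasp of the blue wheel closed on top of it. I lowered the fingers and took it again without harm.
- The side and top cameras disagreed by 3–10 mm in y, so I relied on the wrist camera for fine placing.
- I could not measure the jaws' grip force. I inferred it from the lever angle, and the force at the knob while tightening was only about 3–6 N.

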